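Seat the plaster cast in its tray bay and hold the curing light over the filled molar

ROBOT

A 6-joint arm with a two-finger parallel gripper is mounted at the origin on a cart in front of the work surface, level with it; the furniture and walls round the work are solid. World frame = base frame: x ahead of the robot, y to its left, z up, the work surface at z = 0. Lengths are in m, angles in rad, forces in N, time in s.
With the tool pointing down it reaches from about 0.275 to 0.875 m from the base axis. Payload 12.5 kg.
Tool frame: the origin (TCP) lies on the centre line of the jaws, within the pads' length; the fingertips stand 19 mm ahead of it and the grasp point (between the pads) is the TCP; y points along the fingers, z is the direction in which the jaws open and shut, and the axes are right-handed (so a half turn about y gives the same grasp; the last joint's range is limited). The gripper opens to 85 mm and grips with 20 to 120 N. Pads are 22 mm wide; open, the fingers measure 114 mm over their backs; the gripper's body (76 mm by 85 mm) begins 54 mm behind the grasp point. The pads swing forward as they close: fully open they stand 13 mm farther back than shut.
Start: joints at [1.158, 0.351, 1.652, -0, 1.139, -0.085], TCP at [0.177, 0.521, 0.219] pointing down, gripper open.
Joint ranges: [-2.75, 2.75], [-0.79, 2.1], [0.01, 2.65], [-1.57, 4.71], [0.07, 3.14], [-2.87, 2.87]. Speed limits (rad/s): [2.22, 2.22, 2.79, 3.14, 3.14, 3.14].

INTERFACE

Orientations are given as a rotation vector (axis times angle).
In Python, from bench import bot, cams, ticket, look_for gives the robot as it stands.
- The arm moves only by the shell command python3 -m handwheel 'ROWS'. ROWS is JSON, a list of rows, each a list of 3 entries, a list of its own where there are three numbers: the shift along the tool's x, y, z in mm, then the turn, a rotation vector about the tool's x, y, z in degrees, then the opening in per cent of the stroke, from 0 (shut) to 100 (fully open). In form: [[[dx, dy, dz], [rx, ry, rz], fingers], ...]. A call has exactly 5 rows; each row shifts and turns the commanded pose from where the row before left it, along the tool's axes as they then stand; what a row does not reach is not made up. A row lasts 1/12 s, in which the tool goes at most 41.7 mm and 7.16 degrees, less where a joint would pass 70% of its speed; a pose out of reach is approached as far as the arm can. A call is refused whole if a number of a shift passes 41.7 or a number of a turn 7.16, either way. A call with a gripper value outside its range is refused whole. The fingers move at their own pace and stop on an object; the grip force is fixed at half the most. Time passes only in rows, so rows that do not move let the fingers close, or fill a call up. It gives the time, the measured TCP pose, the force and the opening at its end, in the units of the state.
- bot.get_obs(): the state, without advancing time (a new reading comes with each control period).
- cams.capture(name): name is "scene" or "side" or "wrist"; returns a dict with "color" (384x512x3 uint8, red, green, blue), "intrinsics" (3x3 intrinsics, pixels), "R" (3x3) and "t" (3): a world point X has camera coordinates R X + t. Camera axes: x right, y down, z forward; pixel columns grow to the right and rows downward; lengths in m; the calibration is good to about 2 mm. A picture is of the moment at which its call begins. There is no depth.
- ticket.close_job(): hands the job in, once; it reports no verdict.
Trained networks look in a picture, given as the dict that the camera call returned (one of the last four; its "shot" number tells which), for a name from the list of things; names that differ only in an ending like _2 or _b are one class to them, and where a whole thing is asked for, a point or a joint stands for the part that bears it (a point fixed in the world has none). Each returns a list of dicts, best first, with "conf" (0 to 1); they miss things now and then, are a little off and sometimes report something else, mostly with a low value. They report only what shows in the picture. A call takes as long as a camera call. They do not tell look-alikes from the thing itself.
- look_for(picture, query): "centre" ([column, row] in pixels, amid what is visible of it).
The state is a dict: "t": time; "joint_positions": joint angles; "joint_velocities": joint speeds; "tau": joint torques, N m; "tcp_pos": TCP position; "eef_rot": TCP orientation; "ft_force": force on the tool from outside, world axes, zero at the start; "torque": the same for the moment, N m; "finger_gap": opening from 0.0 (shut) to 1.0 (fully open).
Only numpy, scipy, OpenCV 4.12 (cv2) and the standard library are available. Lean on these libraries where they do the work, as an engineer would, in place of code of your own. Each camera call takes 0.05 s, during which the arm holds its last target.

TASK

Set the plaster jaw model flat in its shaped bay in the blue-grey tray, front teeth towards the tray's paper pad, and let go of it. Then take the pen-shaped curing light from its cradle, lift it over the things standing about and hold its lens about 5 mm straight above the white filling in the molar, facing down, handle out over the front teeth in line with the model as in a mouth; finish while holding it there, still. The light must never touch the model (the filling is soft), and the brown bottle, the red and white carton and the ball-ended instrument stay where they are.

Things in the scene. Friction and masses are not known exactly. Their poses are not given: they have to be found in the camera images.
- cast_mid (a point): Centre, 16 mm above the underside, of the loose sand-coloured plaster lower-jaw model, 58 (x) x 68 (y) x 32 mm, 0.14 kg. Own -x is its front (front teeth), z up. The base is a block 18 mm high, teeth above. Its sides are nearly parallel, 65 to 67 mm apart, from 3 mm before to 24 mm behind the centre: grasp it there across y, by the base. The front corners are slanted.
- filling (a point): Middle of the top of the white filling, 6 mm across, in the last molar on the model's left: 7 mm behind (+x) and 23.8 mm left (+y) of the model's centre, 29.6 mm above its underside (the front teeth reach up to 32 mm). Axes as the model's.
- bay (a point): Centre of the bay floor in the fixed blue-grey tray, 4 mm above the worktop. A rib, 5.6 mm above that floor, follows the model's outline with 2 mm play. Seated, the model's centre is 16 mm above this point, axes along these: -x towards the white paper pad, +y towards the instrument channel. From here the tray reaches 125 mm to -x, 50 to +x, 52 to -y, 84 to +y; rim as high as the rib.
- light_grip (a point): Middle of the grip of the pen-shaped white curing light, which lies along its own x, slim neck and head to +x, z up. The grip is a rounded bar 24 mm wide (y), 22 mm high, from 60 mm behind to 44 mm before this point; centre of mass within 6 mm of it; 0.13 kg. In the cradle this point is 39 mm above the worktop.
- lens (a point): Centre of the lens (looks along the light's -z) under the grey 13 mm head at the light's tip: 92 mm before (+x) and 19 mm below the light_grip point. Nothing of the light is lower. Axes as the light's.
- cradle: The light's white charging cradle, fixed; origin on the worktop under the grip point, x along the light. Base 112 x 52 x 8 mm. Two forks, 12 mm thick, 45 mm behind and 34 mm before the origin, carry the light; prongs end 40 mm above the worktop. The 67 mm between the forks are free for fingers. Lift the light straight up.
- bottle_mid (a point): Centre of a small brown bottle with black cap, 37 mm across, 78 mm high, standing beside the tray: leave it.
- carton_mid (a point): Centre of an upright red and white carton, 32 x 46 x 88 mm, standing beside the tray: leave it. It is the tallest thing to carry over. A wall cabinet hangs above the back of the worktop, its underside 0.58 m up, its front about 0.62 m ahead of the robot: carry low enough for the arm to stay clear of it.
- plugger_mid (a point): Middle of the thin steel ball-ended instrument, 166 mm long, 8 mm thick, lying in the tray's channel, 68 mm to +y of the bay: leave it.
Things that resemble listed ones, but are neither listed nor needed, are in the scene too. Leave any turquoise look-alike of the cradle alone.

How it is judged:
By the outcome, as a careful person would: the job done as asked, in the order asked, and still so for the second after the job is handed in, while the arm keeps its last pose, push and grip.
It also fails if it takes over 54 s, if anything falls off the work surface, if the arm or the gripper's body presses on something with over 40 N, if the wrist force passes 120 N, or if a joint passes its speed limit or range.

## Working session

There is one attempt and no reset: what is moved stays moved. The work goes in short steps, Python scripts to look and compute and a shell command to move; the robot and the scene stay as the last step left them, time stands still between calls to the robot, and variables do not carry over. Pictures are saved under pics/ and viewed, and the job is handed in when it is done.

```bash
ls; mkdir -p pics; cat > h.py <<'E'
import numpy as np, cv2
from bench import bot, cams, ticket, look_for
from scipy.spatial.transform import Rotation as Rn
def save(p,n): cv2.imwrite('pics/'+n,cv2.cvtColor(p['color'],cv2.COLOR_RGB2BGR))
def proj(p,X):
    c=p['R']@np.asarray(X,float)+np.ravel(p['t']); u=p['intrinsics']@c; return u[:2]/u[2]
def ray(p,uv):
    d=np.linalg.inv(p['intrinsics'])@np.array([uv[0],uv[1],1.]); R=np.array(p['R']); 
    return -R.T@np.ravel(p['t']), R.T@d
def onz(p,uv,z):
    o,d=ray(p,uv); return o+d*(z-o[2])/d[2]
def tri(obs):
    A=np.zeros((3,3));b=np.zeros(3)
    for p,uv in obs:
        o,d=ray(p,uv); d=d/np.linalg.norm(d); M=np.eye(3)-np.outer(d,d); A+=M;b+=M@o
    return np.linalg.solve(A,b)
E
python3 - <<'E'
from h import *
o=bot.get_obs(); print({k:np.round(v,3).tolist() for k,v in o.items()})
print(np.round(Rn.from_rotvec(o['eef_rot']).as_matrix(),3))
for n in ['scene','side','wrist']:
    p=cams.capture(n); save(p,n+'0.png'); print(n,np.round(-np.array(p['R']).T@np.ravel(p['t']),3), np.round(p['R'],2).tolist())
    for q in ['cast_mid','filling','bay','light_grip','lens','cradle','bottle_mid','carton_mid','plugger_mid']:
        print(q,[(np.round(r['centre']).tolist(),round(r['conf'],2)) for r in look_for(p,q)][:4])
E
```

```text
pics
{'t': 0.0, 'joint_positions': [1.158, 0.351, 1.652, 0.0, 1.139, -0.085], 'joint_velocities': [0.0, -0.0, 0.0, -0.001, 0.003, 0.0], 'tau': [-0.002, -50.611, -29.14, -0.0, 0.005, -0.0], 'tcp_pos': [0.177, 0.52, 0.219], 'eef_rot': [-1.557, 0.257, -0.257], 'ft_force': [-0.877, 0.268, -0.183], 'torque': [0.027, -0.025, 0.034], 'finger_gap': 1.004}
[[ 0.947 -0.001  0.322]
 [-0.322 -0.001  0.947]
 [-0.    -1.    -0.001]]
scene [-0.526 -0.813  1.184] [[0.52, -0.85, -0.0], [-0.57, -0.35, -0.74], [0.63, 0.39, -0.67]]
cast_mid [([144.0, 164.0], 0.73)]
filling [([140.0, 162.0], 0.55)]
bay [([221.0, 194.0], 0.68)]
light_grip [([294.0, 208.0], 0.57)]
lens [([292.0, 209.0], 0.55)]
cradle [([290.0, 222.0], 0.55)]
bottle_mid [([254.0, 200.0], 0.63)]
carton_mid [([184.0, 155.0], 0.69)]
plugger_mid []
side [ 0.615 -0.97   1.429] [[1.0, 0.09, 0.0], [0.08, -0.86, -0.5], [-0.05, 0.5, -0.87]]
cast_mid []
filling []
bay []
light_grip [([233.0, 228.0], 0.58)]
lens []
cradle [([233.0, 230.0], 0.65), ([212.0, 334.0], 0.62)]
bottle_mid []
carton_mid []
plugger_mid []
wrist [0.1   0.547 0.374] [[0.32, 0.95, -0.0], [0.9, -0.31, 0.32], [0.3, -0.1, -0.95]]
cast_mid [([194.0, 362.0], 0.45)]
filling [([192.0, 362.0], 0.62)]
bay []
light_grip []
lens []
cradle []
bottle_mid []
carton_mid []
plugger_mid []
```

View pics/scene0.png

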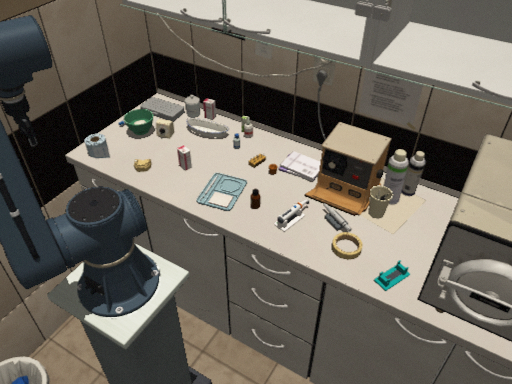

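View pics/side0.png

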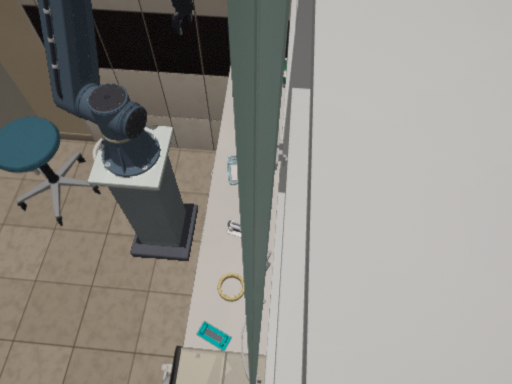

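View pics/wrist0.png

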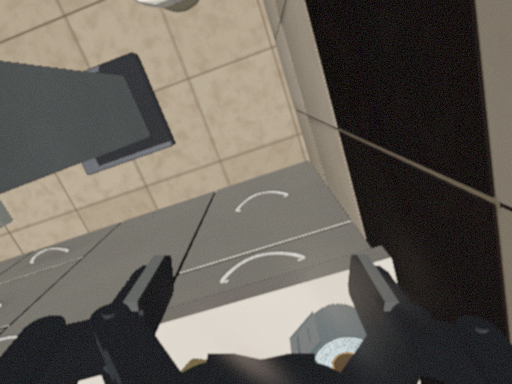

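```bash
python3 - <<'E'
from h import *
p=cams.capture('scene')
c=p['color'][140:240,120:370]; c=cv2.resize(c,None,fx=3.2,fy=3.2,interpolation=cv2.INTER_CUBIC); p2={'color':c}; save(p2,'crop1.png')
for n,uv,z in [('cast',(144,164),.016),('bay',(222,191),.004),('pad',(218,198),.005),('light',(294,213),.039),('bottle',(255,200),.04),('carton',(184,157),.044),('2ndlight',(337,217),.03),('brown',(257,160),.02)]: print(n,np.round(onz(p,uv,z),3))
print(p['intrinsics'])
E
```

```text
cast [0.476 0.31  0.016]
bay [ 0.516 -0.04   0.004]
pad [ 0.475 -0.05   0.005]
light [ 0.521 -0.342  0.039]
bottle [ 0.506 -0.192  0.04 ]
carton [0.568 0.176 0.044]
2ndlight [ 0.59  -0.475  0.03 ]
brown [ 0.729 -0.067  0.02 ]
[[461.87487371   0.         252.84491165]
 [  0.         461.87487371 189.75658395]
 [  0.           0.           1.        ]]
```

View pics/crop1.png

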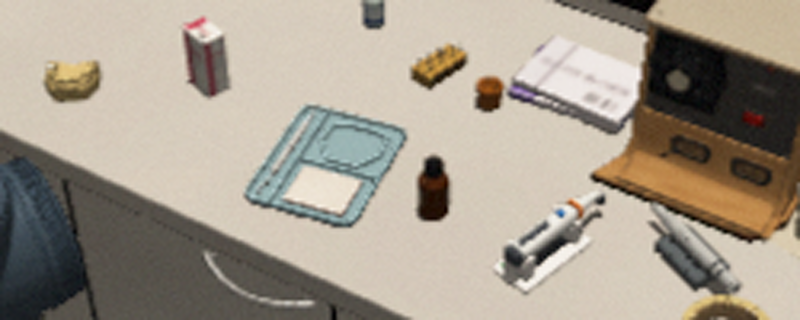

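```bash
python3 -m handwheel '[[[20,0,-6],[0,0,0],100],[[35,0,-10],[0,0,0],100],[[35,0,-10],[0,0,0],100],[[35,0,-10],[0,0,0],100],[[35,0,-10],[0,0,0],100]]'; python3 -m handwheel '[[[35,0,-10],[0,0,0],100],[[35,0,-10],[0,0,0],100],[[35,0,-10],[0,0,0],100],[[35,0,-10],[0,0,0],100],[[10,0,-6],[0,0,0],100]]'; python3 -m handwheel '[[[0,0,0],[0,0,0],100],[[0,0,0],[0,0,0],100],[[0,0,0],[0,0,0],100],[[0,0,0],[0,0,0],100],[[0,0,0],[0,0,0],100]]'
python3 - <<'E'
from h import *
p=cams.capture('wrist'); save(p,'w1.png'); print(np.round(proj(p,bot.get_obs()['tcp_pos']),0))
for q in ['cast_mid','filling','carton_mid','bay']:
    print(q,[(np.round(r['centre']).tolist(),round(r['conf'],2),np.round(onz(p,r['centre'],dict(cast_mid=.016,filling=.0296,carton_mid=.044,bay=.004)[q]),4).tolist()) for r in look_for(p,q)][:4])
E
```

```text
t: 1.97
tcp_pos: [0.3148, 0.4246, 0.2194]
eef_rot: [-1.555, 0.257, -0.257]
ft_force: [0.1, -0.6, 0.2]
finger_gap: 0.997
t: 2.38
tcp_pos: [0.4442, 0.3314, 0.2193]
eef_rot: [-1.555, 0.258, -0.26]
ft_force: [-0.2, -0.2, -1.0]
finger_gap: 1.001
t: 2.8
tcp_pos: [0.4401, 0.3346, 0.2194]
eef_rot: [-1.555, 0.256, -0.256]
ft_force: [-0.3, -0.2, 0.5]
finger_gap: 0.999
[260. 246.]
cast_mid [([256.0, 189.0], 0.76, [0.4663, 0.3201, 0.016])]
filling [([257.0, 192.0], 0.68, [0.4662, 0.3212, 0.0296])]
carton_mid [([178.0, 304.0], 0.78, [0.5729, 0.1775, 0.044])]
bay [([30.0, 288.0], 0.59, [0.5061, -0.033, 0.004])]
```

View pics/w1.png

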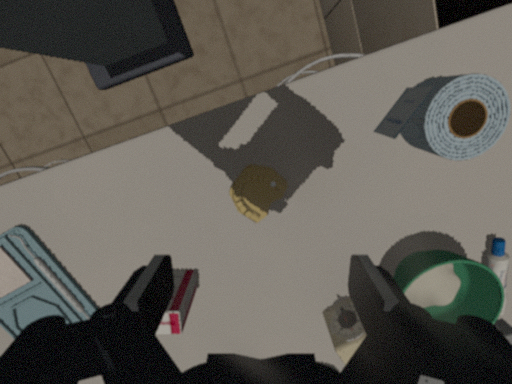

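```bash
python3 - <<'E'
from h import *
p=cams.capture('wrist'); print(p['intrinsics'][0][0], np.round(-np.array(p['R']).T@np.ravel(p['t']),3))
c=cv2.resize(p['color'][150:235,210:310],None,fx=7,fy=7,interpolation=cv2.INTER_CUBIC); c=np.clip(c*1.6,0,255).astype('uint8'); save({'color':c},'c2.png')
E
```

```text
306.49405215514514 [0.364 0.361 0.374]
```

View pics/c2.png

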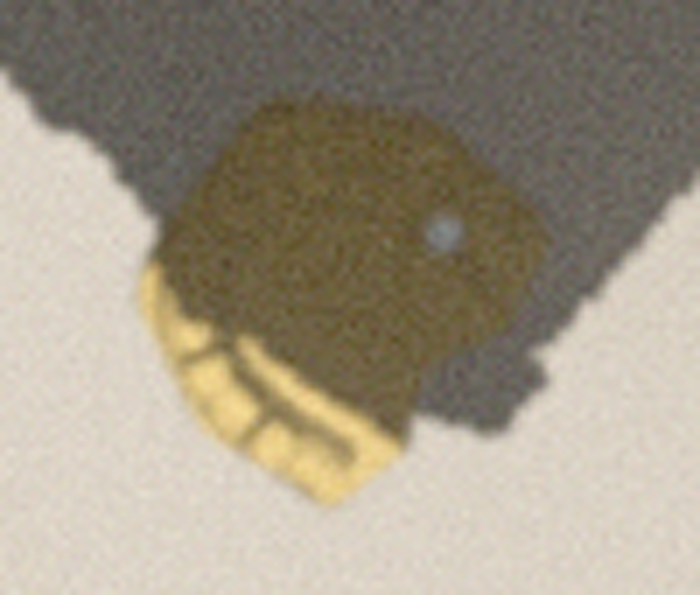

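```bash
python3 -m handwheel '[[[0,8,0],[0,-7,0],100],[[0,15,0],[0,-7,0],100],[[0,15,0],[0,-7,0],100],[[0,15,0],[0,-7,0],100],[[0,15,0],[0,-7,0],100]]'; python3 -m handwheel '[[[0,12,0],[0,-6,0],100],[[0,0,0],[0,0,0],100],[[0,0,0],[0,0,0],100],[[0,0,0],[0,0,0],100],[[0,0,0],[0,0,0],100]]'
python3 - <<'E'
from h import *
o=bot.get_obs(); print(np.round(Rn.from_rotvec(o['eef_rot']).as_matrix(),3))
p=cams.capture('wrist'); save(p,'w2.png'); print(np.round(proj(p,bot.get_obs()['tcp_pos']),0))
for q in ['cast_mid','filling']:
    print(q,[(np.round(r['centre'],1).tolist(),round(r['conf'],2),np.round(onz(p,r['centre'],dict(cast_mid=.016,filling=.0296,carton_mid=.044,bay=.004)[q]),4).tolist()) for r in look_for(p,q)][:4])
c=cv2.resize(p['color'][100:260,170:330],None,fx=3.7,fy=3.7,interpolation=cv2.INTER_CUBIC); c=np.clip(c*1.6,0,255).astype('uint8'); save({'color':c},'c3.png')
E
```

```text
t: 3.52
tcp_pos: [0.4409, 0.3338, 0.1507]
eef_rot: [-1.559, -0.227, 0.227]
ft_force: [0.2, 0.3, -0.2]
finger_gap: 1.0
t: 3.93
tcp_pos: [0.4414, 0.3341, 0.1403]
eef_rot: [-1.549, -0.303, 0.301]
ft_force: [0.5, -0.6, 0.3]
finger_gap: 1.0
[[ 0.927  0.001 -0.376]
 [ 0.376  0.001  0.927]
 [ 0.002 -1.     0.   ]]
[260. 246.]
cast_mid [([234.8, 201.9], 0.8, [0.4675, 0.318, 0.016])]
filling [([234.1, 201.0], 0.87, [0.4619, 0.3164, 0.0296])]
```

View pics/w2.png

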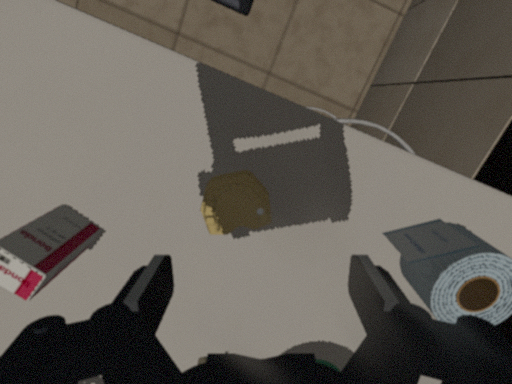

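View pics/c3.png

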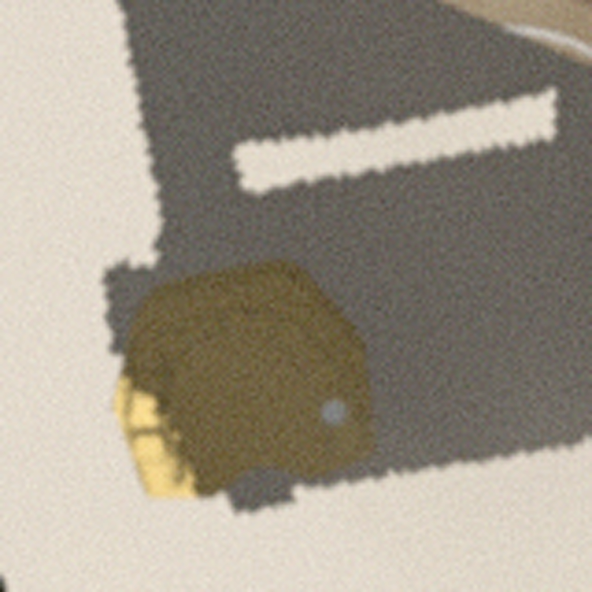

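```bash
cat >> h.py <<'E'
def goto(xyz,yawdeg,pos=None,eef=None):
    """print tool-frame delta (mm) and turn about tool y (deg)"""
    o=bot.get_obs(); R=Rn.from_rotvec(o['eef_rot']).as_matrix()
    T=np.array([[np.cos(np.radians(yawdeg)),0,-np.sin(np.radians(yawdeg))],[np.sin(np.radians(yawdeg)),0,np.cos(np.radians(yawdeg))],[0,-1,0]])
    print('d tool mm',np.round(R.T@(np.array(xyz)-o['tcp_pos'])*1000,1),'rotvec deg',np.round(np.degrees(Rn.from_matrix(R.T@T).as_rotvec()),2), 'yaw now',np.round(np.degrees(np.arctan2(R[1,0],R[0,0])),2),'pos',np.round(o['tcp_pos'],4))
def wpt(c,yaw,dx,dy,z):
    a=np.radians(yaw); return np.array([c[0]+dx*np.cos(a)-dy*np.sin(a), c[1]+dx*np.sin(a)+dy*np.cos(a), z])
def mask(p,box):
    im=p['color'].astype(int); m=(im[...,0]-im[...,2]>0.3*im[...,0]).astype('uint8'); o=np.zeros_like(m); x0,y0,x1,y1=box; o[y0:y1,x0:x1]=m[y0:y1,x0:x1]; return o
E
python3 - <<'E'
from h import *
p=cams.capture('wrist')
m=mask(p,(180,150,300,250)); m=cv2.medianBlur(m*255,5)
cs,_=cv2.findContours(m,cv2.RETR_EXTERNAL,cv2.CHAIN_APPROX_NONE); c=max(cs,key=cv2.contourArea); print(cv2.contourArea(c),cv2.boundingRect(c))
f=onz(p,(260,211.1),.0296); print('fill',np.round(f,4))
hull=cv2.convexHull(c).reshape(-1,2); W=np.array([onz(p,u+0.0,.018)[:2] for u in hull])
print(cv2.minAreaRect((W*1000).astype('float32')), (cv2.approxPolyDP(((W*1000)).astype('float32').reshape(-1,1,2),2.5,True)).reshape(-1,2).round().tolist())
for y in (24,30,36):print(y,np.round(wpt(f,y,-.007,-.0238,.016),4))
E
```

```text
3348.0 (201, 171, 70, 64)
fill [0.4618 0.342  0.0296]
((467.4277648925781, 317.4603271484375), (59.57974624633789, 66.22559356689453), 32.464664459228516) [[434.0, 320.0], [446.0, 343.0], [472.0, 357.0], [484.0, 347.0], [507.0, 308.0], [487.0, 290.0], [456.0, 288.0], [442.0, 303.0]]
24 [0.4651 0.3174 0.016 ]
30 [0.4677 0.3179 0.016 ]
36 [0.4702 0.3186 0.016 ]
```

```bash
python3 - <<'E'
from h import *
goto(wpt((.468,.318),32,.010,0,.085),32)
E
```

```text
d tool mm [ 28.8  54.8 -23.2] rotvec deg [-0.   -9.83  0.04] yaw now 22.17 pos [0.4411 0.3339 0.1398]
```

```bash
python3 -m handwheel '[[[10,10,-8],[0,0,0],100],[[10,15,-8],[0,0,0],100],[[9,15,-7],[0,0,0],100],[[0,15,0],[0,-5,0],100],[[0,0,0],[0,-5,0],100]]'; python3 -m handwheel '[[[0,0,0],[0,0,0],100],[[0,0,0],[0,0,0],100],[[0,0,0],[0,0,0],100],[[0,0,0],[0,0,0],100],[[0,0,0],[0,0,0],100]]'
python3 - <<'E'
from h import *
p=cams.capture('wrist'); save(p,'w3.png')
m=mask(p,(150,100,370,300)); m=cv2.medianBlur(m*255,5)
cs,_=cv2.findContours(m,cv2.RETR_EXTERNAL,cv2.CHAIN_APPROX_NONE); c=max(cs,key=cv2.contourArea); print(cv2.contourArea(c),cv2.boundingRect(c))
hull=cv2.convexHull(c).reshape(-1,2); W=np.array([onz(p,u+0.0,.018)[:2] for u in hull])
print(cv2.minAreaRect((W*1000).astype('float32')))
r=look_for(p,'filling');print(r)
c=cv2.resize(p['color'][100:300,130:390],None,fx=3,fy=3,interpolation=cv2.INTER_CUBIC); c=np.clip(c*1.4,0,255).astype('uint8'); save({'color':c},'c4.png')
goto(wpt((.468,.318),32,.010,0,.085),32)
E
```

```text
t: 4.55
tcp_pos: [0.4758, 0.3225, 0.0817]
eef_rot: [-1.526, -0.44, 0.445]
ft_force: [-1.1, 0.4, 0.3]
finger_gap: 1.0
t: 4.97
tcp_pos: [0.4766, 0.3236, 0.0848]
eef_rot: [-1.526, -0.44, 0.439]
ft_force: [1.4, -0.4, 0.1]
finger_gap: 1.0
5299.0 (216, 153, 87, 76)
((468.4593811035156, 317.1649475097656), (58.98387908935547, 65.60323333740234), 33.791473388671875)
[{'centre': [258.5, 193.8], 'conf': 0.69}]
d tool mm [-0.2 -0.4 -0.2] rotvec deg [0.   0.18 0.03] yaw now 32.18 pos [0.4765 0.3236 0.0846]
```

View pics/c4.png

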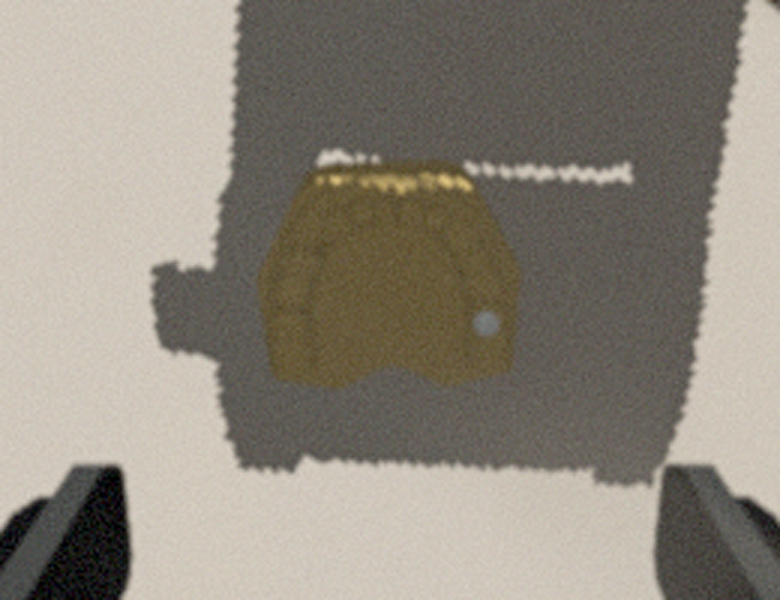

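```bash
python3 - <<'E'
from h import *
p=cams.capture('wrist'); o=bot.get_obs(); R=Rn.from_rotvec(o['eef_rot']).as_matrix()
for uv in [(170.7,255),(352,255)]:
    c,d=ray(p,uv); c=R.T@(c-o['tcp_pos']); d=R.T@d
    for zz in (38,42.5,46):
        s=(np.sign(d[2])*zz/1000-c[2])/d[2]; print(uv,zz,np.round((c+s*d)*1000,1))
cc=cv2.resize(p['color'][230:384,100:420],None,fx=2.5,fy=2.5); save({'color':np.clip(cc*1.5,0,255).astype('uint8')},'c5.png')
E
```

```text
(170.7, 255) 38 [-16.3 -39.3 -38. ]
(170.7, 255) 42.5 [ -8.6 -25.7 -42.5]
(170.7, 255) 46 [ -2.6 -15.1 -46. ]
(352, 255) 38 [-18.  -42.4  38. ]
(352, 255) 42.5 [-10.4 -29.   42.5]
(352, 255) 46 [ -4.6 -18.6  46. ]
```

View pics/c5.png

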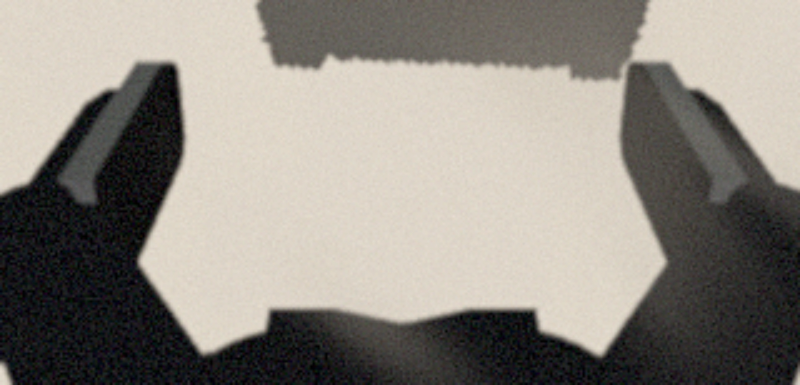

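```bash
python3 - <<'E'
from h import *
p=cams.capture('wrist'); o=bot.get_obs(); R=Rn.from_rotvec(o['eef_rot']).as_matrix()
for x in (-11,11):
  for y in (19,6,-6,-20,-54):
    for z in (42.5,57):
      print(x,y,z,np.round(proj(p,o['tcp_pos']+R@np.array([x,y,-z])/1000)))
E
```

```text
-11 19 42.5 [191. 215.]
-11 19 57 [167. 215.]
-11 6 42.5 [186. 223.]
-11 6 57 [160. 223.]
-11 -6 42.5 [181. 233.]
-11 -6 57 [153. 233.]
-11 -20 42.5 [173. 245.]
-11 -20 57 [144. 245.]
-11 -54 42.5 [150. 286.]
-11 -54 57 [112. 286.]
11 19 42.5 [193. 247.]
11 19 57 [170. 247.]
11 6 42.5 [189. 258.]
11 6 57 [164. 258.]
11 -6 42.5 [184. 269.]
11 -6 57 [158. 269.]
11 -20 42.5 [177. 283.]
11 -20 57 [149. 283.]
11 -54 42.5 [156. 332.]
11 -54 57 [120. 332.]
```

```bash
python3 - <<'E'
from h import *
p=cams.capture('scene'); o=bot.get_obs(); R=Rn.from_rotvec(o['eef_rot']).as_matrix()
u=proj(p,o['tcp_pos']); print(u)
x0,y0=int(u[0])-45,int(u[1])-60
c=cv2.resize(p['color'][y0:y0+90,x0:x0+90],None,fx=6,fy=6,interpolation=cv2.INTER_CUBIC); c=np.clip(c*1.6,0,255).astype('uint8').copy()
for y,col in ((19,(255,0,0)),(6,(255,160,0)),(-25,(0,255,0)),(-54,(0,0,255))):
  for z in (-42.5,42.5):
    v=(proj(p,o['tcp_pos']+R@np.array([0,y,z])/1000)-[x0,y0])*6; cv2.circle(c,tuple(int(a) for a in v),4,col,-1)
save({'color':c},'s1.png')
E
```

```text
[138.61006362 149.22748361]
```

View pics/s1.png

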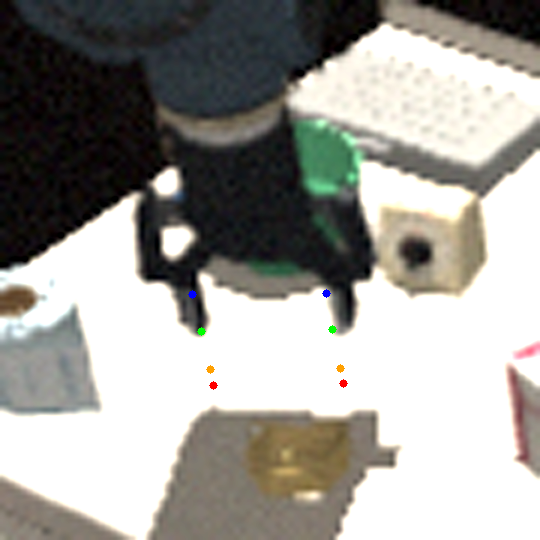

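```bash
python3 - <<'E'
from h import *
goto(wpt((.4684,.3172),33.6,.010,0,.045),33.6)
E
```

```text
d tool mm [-0.2 39.4 -0.8] rotvec deg [ 0.   -1.4   0.01] yaw now 32.2 pos [0.4765 0.3235 0.0844]
```

```bash
python3 -m handwheel '[[[0,6,-0.8],[0,-1.4,0],100],[[0,10,0],[0,0,0],100],[[0,12,0],[0,0,0],100],[[0,11,0],[0,0,0],100],[[0,0,0],[0,0,0],100]]'; python3 -m handwheel '[[[0,0,0],[0,0,0],100],[[0,0,0],[0,0,0],100],[[0,0,0],[0,0,0],100],[[0,0,0],[0,0,0],100],[[0,0,0],[0,0,0],100]]'
cat >> h.py <<'E'
def scenecrop(name,ys=((19,(255,0,0)),(-25,(0,255,0))),zz=42.5,W=90,k=6,gain=1.3):
  p=cams.capture('scene'); o=bot.get_obs(); R=Rn.from_rotvec(o['eef_rot']).as_matrix()
  u=proj(p,o['tcp_pos']); x0,y0=max(0,int(u[0])-W//2),max(0,int(u[1])-W//2)
  c=cv2.resize(p['color'][y0:y0+W,x0:x0+W],None,fx=k,fy=k,interpolation=cv2.INTER_CUBIC); c=np.clip(c*gain,0,255).astype('uint8').copy()
  for y,col in ys:
    for z in (-zz,zz):
      v=(proj(p,o['tcp_pos']+R@np.array([0,y,z])/1000)-[x0,y0]+.5)*k; cv2.circle(c,tuple(int(a) for a in v),3,col,-1)
  save({'color':c},name)
E
python3 - <<'E'
from h import *
print(bot.get_obs()['ft_force'])
scenecrop('s2.png')
p=cams.capture('wrist'); save(p,'w5.png')
c=cv2.resize(p['color'][100:384,100:420],None,fx=2.1,fy=2.1,interpolation=cv2.INTER_CUBIC); c=np.clip(c*1.4,0,255).astype('uint8'); save({'color':c},'c6.png')
m=mask(p,(150,100,370,330)); m=cv2.medianBlur(m*255,5)
cs,_=cv2.findContours(m,cv2.RETR_EXTERNAL,cv2.CHAIN_APPROX_NONE); c=max(cs,key=cv2.contourArea); print(cv2.contourArea(c),cv2.boundingRect(c))
hull=cv2.convexHull(c).reshape(-1,2); W=np.array([onz(p,u+0.0,.018)[:2] for u in hull])
print(cv2.minAreaRect((W*1000).astype('float32')))
goto((0.468,.3172,0),33.6)
E
```

```text
t: 5.63
tcp_pos: [0.4755, 0.322, 0.0424]
eef_rot: [-1.522, -0.456, 0.463]
ft_force: [0.9, -0.6, -0.9]
finger_gap: 0.998
t: 6.05
tcp_pos: [0.4771, 0.3229, 0.0457]
eef_rot: [-1.521, -0.46, 0.459]
ft_force: [-0.4, -0.1, 0.2]
finger_gap: 0.999
[-0.39906972 -0.14592131  0.17512155]
7489.0 (209, 165, 104, 89)
((468.311767578125, 317.16912841796875), (60.03255081176758, 65.93964385986328), 34.98311996459961)
d tool mm [-10.6  45.5   0.3] rotvec deg [0.   0.01 0.02] yaw now 33.61 pos [0.477  0.3228 0.0455]
```

View pics/s2.png

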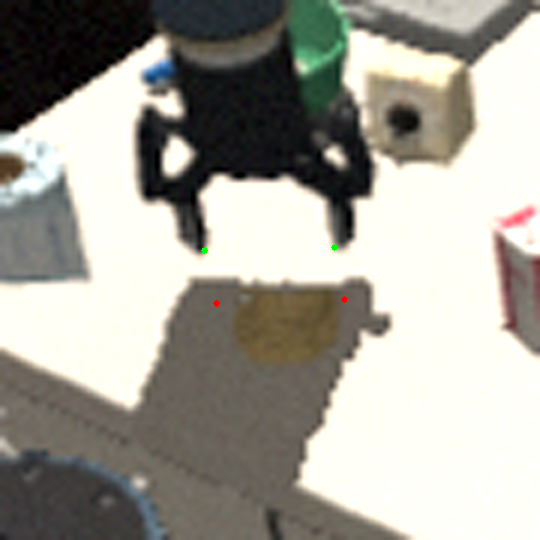

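View pics/c6.png

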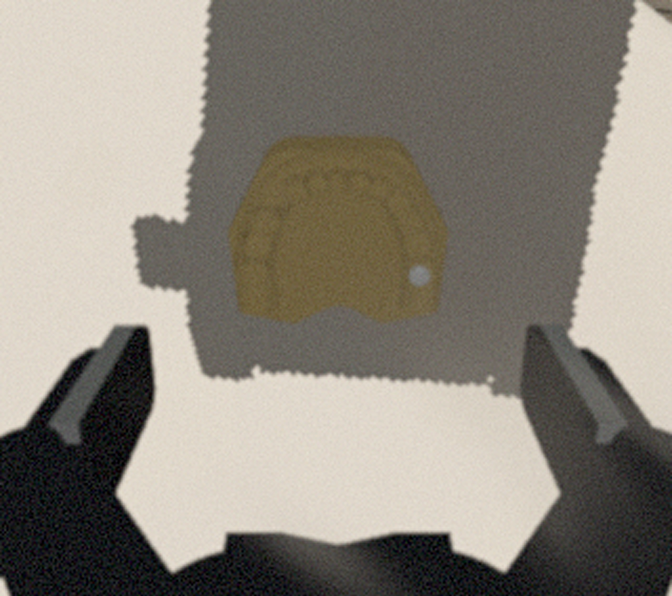

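```bash
python3 -m handwheel '[[[0,8,0],[0,0,0],100],[[0,12,0],[0,0,0],100],[[0,12,0],[0,0,0],100],[[0,12,0],[0,0,0],100],[[0,6,0],[0,0,0],100]]'; python3 -m handwheel '[[[0,0,0],[0,0,0],100],[[0,0,0],[0,0,0],100],[[0,0,0],[0,0,0],100],[[0,0,0],[0,0,0],100],[[0,0,0],[0,0,0],100]]'
python3 - <<'E'
from h import *
scenecrop('s3.png')
p=cams.capture('wrist'); save(p,'w6.png')
c=cv2.resize(p['color'][100:384,100:420],None,fx=2.1,fy=2.1,interpolation=cv2.INTER_CUBIC); c=np.clip(c*1.4,0,255).astype('uint8'); save({'color':c},'c7.png')
goto((0.468,.3172,0),33.6)
E
```

```text
t: 6.57
tcp_pos: [0.4759, 0.3222, -0.0072]
eef_rot: [-1.522, -0.457, 0.462]
ft_force: [0.8, -0.5, 0.6]
finger_gap: 1.003
t: 6.98
tcp_pos: [0.4772, 0.323, -0.0042]
eef_rot: [-1.521, -0.46, 0.459]
ft_force: [-0.2, -0.3, 0.1]
finger_gap: 1.0
d tool mm [-10.7  -4.3   0.3] rotvec deg [0.   0.02 0.04] yaw now 33.62 pos [ 0.4771  0.3229 -0.0043]
```

View pics/s3.png

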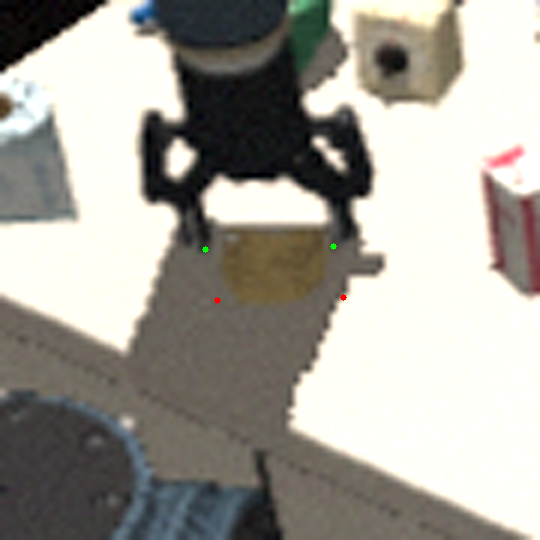

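View pics/c7.png

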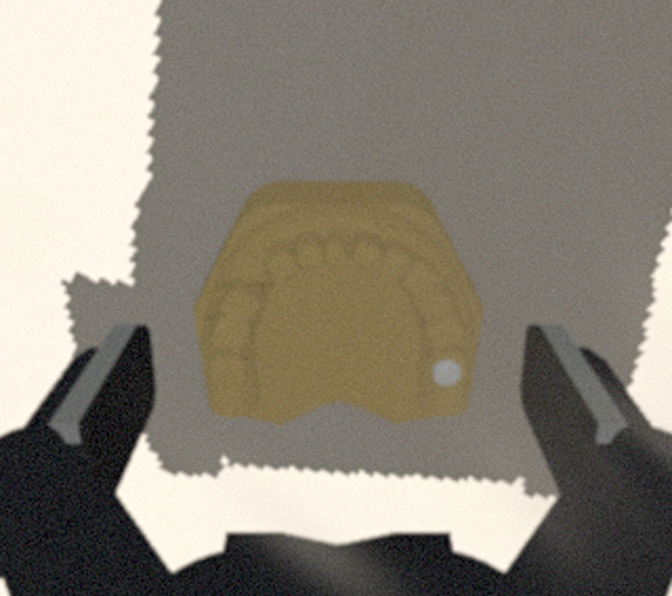

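```bash
python3 -m handwheel '[[[0,3,0],[0,0,0],100],[[0,2,0],[0,0,0],100],[[0,0,0],[0,0,0],90],[[0,0,0],[0,0,0],70],[[0,0,0],[0,0,0],60]]'; python3 -m handwheel '[[[0,0,0],[0,0,0],50],[[0,0,0],[0,0,0],40],[[0,0,0],[0,0,0],40],[[0,0,0],[0,0,0],40],[[0,0,0],[0,0,0],40]]'
python3 - <<'E'
from h import *
scenecrop('s4.png',ys=((-19,(0,255,0)),),zz=33)
p=cams.capture('wrist'); save(p,'w7.png')
c=cv2.resize(p['color'][100:384,100:420],None,fx=2.1,fy=2.1,interpolation=cv2.INTER_CUBIC); c=np.clip(c*1.4,0,255).astype('uint8'); save({'color':c},'c8.png')
goto((0.468,.3172,0),33.6)
E
```

```text
t: 7.5
tcp_pos: [0.4769, 0.3227, -0.0092]
eef_rot: [-1.522, -0.459, 0.46]
ft_force: [-2.1, -2.1, 6.8]
finger_gap: 0.753
t: 7.92
tcp_pos: [0.4769, 0.3227, -0.0092]
eef_rot: [-1.522, -0.46, 0.46]
ft_force: [-2.0, -1.8, 7.0]
finger_gap: 0.75
d tool mm [-10.5  -9.2   0.3] rotvec deg [ 0.01  0.02 -0.01] yaw now 33.62 pos [ 0.4769  0.3227 -0.0092]
```

View pics/s4.png

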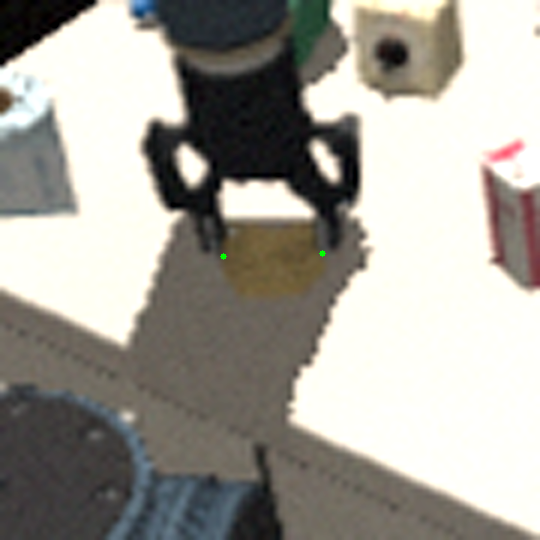

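View pics/c8.png

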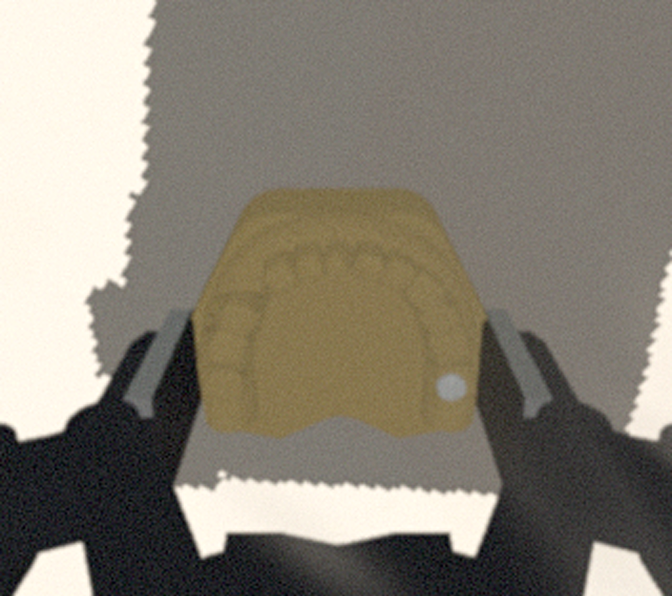

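```bash
python3 - <<'E'
from h import *
p=cams.capture('wrist'); o=bot.get_obs(); R=Rn.from_rotvec(o['eef_rot']).as_matrix()
for z in(33,):
  for y in (-10,-15,-20,-25,-30):
      print(y,[np.round((proj(p,o['tcp_pos']+R@np.array([x,y,s*z])/1000)-[100,100])*2.1).tolist() for x in (-11,11) for s in (-1,1)])
      print('41  ',[np.round((proj(p,o['tcp_pos']+R@np.array([x,y,s*41])/1000)-[100,100])*2.1).tolist() for x in (-11,11) for s in (-1,1)])
c=cv2.resize(p['color'][200:340,150:370],None,fx=3.6,fy=3.6,interpolation=cv2.INTER_CUBIC); c=np.clip(c*1.8,0,255).astype('uint8'); save({'color':c},'c9.png')
E
```

```text
-10 [[203.0, 285.0], [470.0, 285.0], [209.0, 362.0], [464.0, 362.0]]
41   [[171.0, 285.0], [502.0, 285.0], [178.0, 362.0], [495.0, 362.0]]
-15 [[199.0, 294.0], [474.0, 294.0], [205.0, 373.0], [468.0, 373.0]]
41   [[166.0, 294.0], [507.0, 294.0], [173.0, 373.0], [500.0, 373.0]]
-20 [[195.0, 304.0], [478.0, 304.0], [201.0, 385.0], [472.0, 385.0]]
41   [[161.0, 304.0], [512.0, 304.0], [169.0, 385.0], [504.0, 385.0]]
-25 [[190.0, 315.0], [482.0, 315.0], [197.0, 398.0], [476.0, 398.0]]
41   [[155.0, 315.0], [518.0, 315.0], [163.0, 398.0], [510.0, 398.0]]
-30 [[185.0, 326.0], [487.0, 326.0], [193.0, 411.0], [480.0, 411.0]]
41   [[149.0, 326.0], [524.0, 326.0], [158.0, 411.0], [515.0, 411.0]]
```

View pics/c9.png

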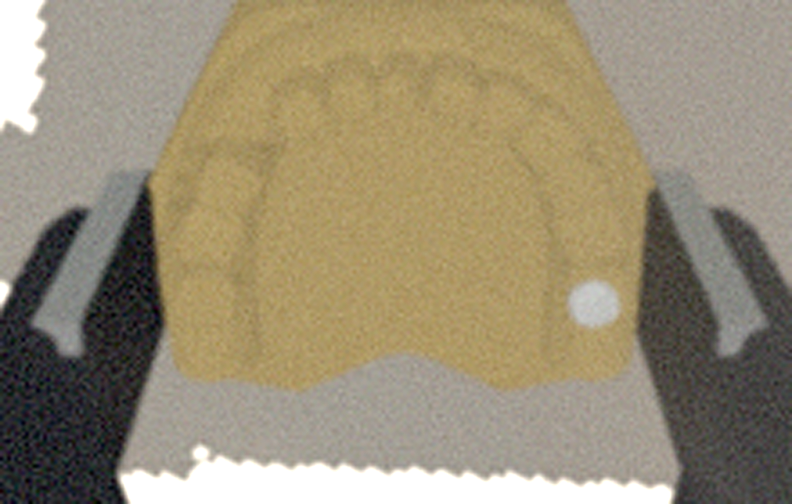

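```bash
python3 -m handwheel '[[[0,0,0],[0,0,0],85],[[0,0,0],[0,0,0],92],[[0,0,0],[0,0,0],92],[[0,3,0],[0,0,0],92],[[0,2.5,0],[0,0,0],92]]'; python3 -m handwheel '[[[0,0,0],[0,0,0],92],[[0,0,0],[0,0,0],92],[[0,0,0],[0,0,0],60],[[0,0,0],[0,0,0],50],[[0,0,0],[0,0,0],40]]';  python3 -m handwheel '[[[0,0,0],[0,0,0],40],[[0,0,0],[0,0,0],40],[[0,0,0],[0,0,0],40],[[0,0,0],[0,0,0],40],[[0,0,0],[0,0,0],40]]'
python3 - <<'E'
from h import *
p=cams.capture('wrist')
c=cv2.resize(p['color'][200:340,150:370],None,fx=3.6,fy=3.6,interpolation=cv2.INTER_CUBIC); c=np.clip(c*1.8,0,255).astype('uint8'); save({'color':c},'c10.png')
E
```

```text
t: 8.48
tcp_pos: [0.4769, 0.3228, -0.0155]
eef_rot: [-1.521, -0.46, 0.46]
ft_force: [-0.6, 0.5, -0.7]
finger_gap: 0.924
t: 8.9
tcp_pos: [0.477, 0.3229, -0.0146]
eef_rot: [-1.521, -0.46, 0.459]
ft_force: [-2.5, -1.2, 6.9]
finger_gap: 0.757
t: 9.32
tcp_pos: [0.477, 0.3229, -0.0146]
eef_rot: [-1.521, -0.46, 0.459]
ft_force: [-1.7, -2.1, 7.1]
finger_gap: 0.762
```

View pics/c10.png

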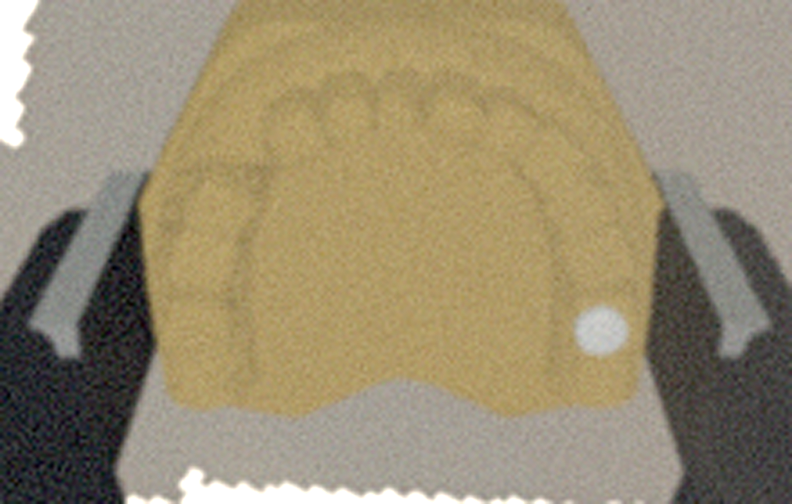

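```bash
python3 -m handwheel '[[[0,-4,0],[0,0,0],40],[[0,-8,0],[0,0,0],40],[[0,-12,0],[0,0,0],40],[[0,-20,0],[0,0,0],40],[[0,-26,0],[0,0,0],40]]'; python3 -m handwheel '[[[0,-30,0],[0,0,0],40],[[0,-26,0],[0,0,0],40],[[0,-20,0],[0,0,0],40],[[0,-10,0],[0,0,0],40],[[0,-4,0],[0,0,0],40]]'
python3 - <<'E'
from h import *
p=cams.capture('wrist')
c=cv2.resize(p['color'][200:340,150:370],None,fx=3.6,fy=3.6,interpolation=cv2.INTER_CUBIC); c=np.clip(c*1.8,0,255).astype('uint8'); save({'color':c},'c11.png')
p=cams.capture('scene')
c=cv2.resize(p['color'][150:230,170:330],None,fx=5,fy=5,interpolation=cv2.INTER_CUBIC); save({'color':c},'s5.png')
for q in ['bay','light_grip','lens','cradle','plugger_mid','bottle_mid','carton_mid']:
    print(q,[(np.round(r['centre'],1).tolist(),round(r['conf'],2)) for r in look_for(p,q)][:4])
goto((0.468,.3172,0),33.6)
E
```

```text
t: 9.78
tcp_pos: [0.4762, 0.3224, 0.0553]
eef_rot: [-1.522, -0.458, 0.461]
ft_force: [0.8, 0.5, -0.9]
finger_gap: 0.763
t: 10.2
tcp_pos: [0.4775, 0.3231, 0.1471]
eef_rot: [-1.521, -0.462, 0.457]
ft_force: [1.0, -0.2, -1.2]
finger_gap: 0.762
bay []
light_grip [([293.1, 208.6], 0.48)]
lens [([290.7, 209.1], 0.72)]
cradle [([392.1, 272.6], 0.94), ([287.1, 222.9], 0.73), ([137.8, 127.0], 0.63)]
plugger_mid []
bottle_mid []
carton_mid [([184.4, 154.9], 0.8)]
d tool mm [-10.  144.    0.2] rotvec deg [-0.    0.02 -0.07] yaw now 33.62 pos [0.4766 0.3227 0.144 ]
```

View pics/c11.png

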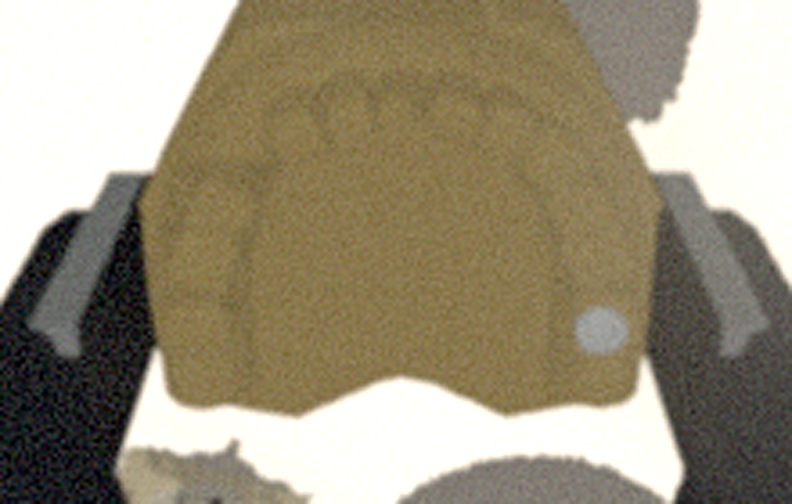

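View pics/s5.png

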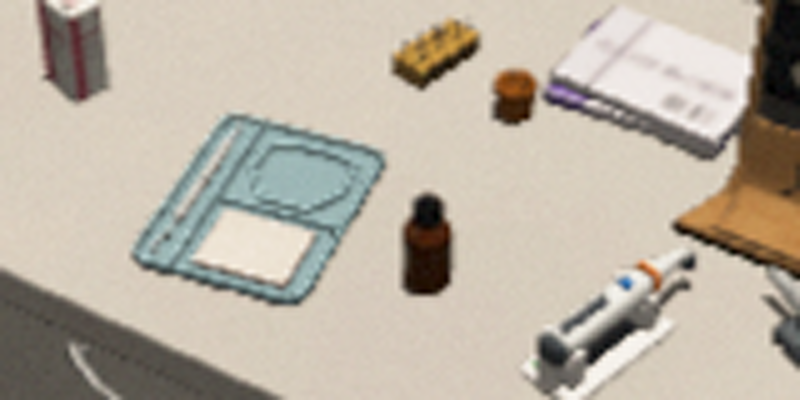

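```bash
python3 - <<'E'
from h import *
p=cams.capture('scene')
f=lambda u,z:np.round(onz(p,(u[0]/5+170,u[1]/5+150),z)*1000,1)
print('bay',f((303,182),.006)); 
for n,u in dict(tl=(228,115),bl=(137,265),br=(300,303),tr=(385,155),padA=(222,206),padB=(322,232),padC=(290,285),padD=(190,258)).items(): print(n,f(u,.008))
print('light tail',f((548,350),.04),'head',f((690,258),.04))
w=cams.capture('wrist'); o=bot.get_obs(); R=Rn.from_rotvec(o['eef_rot']).as_matrix()
c,d=ray(w,(316.9,291.7)); c=R.T@(c-o['tcp_pos']);d=R.T@d; s=(-.0442-c[1])/d[1]; print('fill tool',np.round((c+s*d)*1000,1))
for u in [(150,205),(657,205),(170,402),(635,402)]:
  v=(u[0]/3.6+150,u[1]/3.6+200); c,d=ray(w,v); c=R.T@(c-o['tcp_pos']);d=R.T@d; s=(-.0326-c[1])/d[1]; print(np.round((c+s*d)*1000,1))
E
```

```text
bay [552.7 -54.7   6. ]
tl [586.4  38.2   8. ]
bl [411.4  -2.    8. ]
br [ 440.4 -126.1    8. ]
tr [609.9 -92.9   8. ]
padA [496.5 -18.6   8. ]
padB [511.6 -98.8   8. ]
padC [ 452.2 -109.7    8. ]
padD [437.6 -31.    8. ]
light tail [ 464.3 -315.7   40. ] head [ 597.1 -358.5   40. ]
fill tool [ -1.7 -44.2  24.1]
[-11.7 -32.6 -30.8]
[-11.7 -32.6  32.5]
[ 18.  -32.6 -30.3]
[ 18.  -32.6  31.8]
```

```bash
python3 - <<'E'
from h import *
goto(wpt((.553,-.055),12,.025,0,.144),12)
E
```

```text
d tool mm [-122.4    0.4 -366. ] rotvec deg [ 0.   21.62 -0.04] yaw now 33.62 pos [0.4768 0.3227 0.1444]
```

```bash
python3 -m handwheel '[[[-5,0,-15],[0,0,0],40],[[-8,0,-24],[0,0,0],40],[[-10,0,-30],[0,0,0],40],[[-11,0,-33],[0,0,0],40],[[-11,0,-33],[0,0,0],40]]'; python3 -m handwheel '[[[-11,0,-33],[0,0,0],40],[[-11,0,-33],[0,0,0],40],[[-11,0,-33],[0,0,0],40],[[-11,0,-33],[0,0,0],40],[[-11,0,-33],[0,0,0],40]]';  python3 -m handwheel '[[[-10,0,-30],[0,0,0],40],[[-8,0,-22],[0,0,0],40],[[-4,0,-14],[0,6,0],40],[[0,0,0],[0,7,0],40],[[0,0,0],[0,6,0],40]]';python3 -m handwheel '[[[0,0,0],[0,2.6,0],40],[[0,0,0],[0,0,0],40],[[0,0,0],[0,0,0],40],[[0,0,0],[0,0,0],40],[[0,0,0],[0,0,0],40]]'
python3 - <<'E'
from h import *
p=cams.capture('wrist');save(p,'w12.png')
c=cv2.resize(p['color'][0:250,90:430],None,fx=2.3,fy=2.3,interpolation=cv2.INTER_CUBIC);  save({'color':c},'c12.png')
for q in ['bay','plugger_mid','bottle_mid','carton_mid']:
    print(q,[(np.round(r['centre'],1).tolist(),round(r['conf'],2),np.round(onz(p,r['centre'],.004),4)) for r in look_for(p,q)][:4])
goto(wpt((.553,-.055),12,.025,0,.144),12)
E
```

```text
t: 11.17
tcp_pos: [0.5143, 0.1842, 0.1447]
eef_rot: [-1.521, -0.46, 0.46]
ft_force: [1.1, -0.7, -1.5]
finger_gap: 0.759
t: 11.58
tcp_pos: [0.5599, 0.0159, 0.1448]
eef_rot: [-1.522, -0.46, 0.46]
ft_force: [-0.0, 0.9, -1.0]
finger_gap: 0.761
t: 12.0
tcp_pos: [0.578, -0.0506, 0.1445]
eef_rot: [-1.562, -0.194, 0.194]
ft_force: [-0.5, -0.0, -1.8]
finger_gap: 0.762
t: 12.42
tcp_pos: [0.5779, -0.0494, 0.1448]
eef_rot: [-1.564, -0.166, 0.166]
ft_force: [0.9, 0.7, -1.7]
finger_gap: 0.755
bay [([286.7, 99.9], 0.73, array([ 0.4987, -0.0417,  0.004 ]))]
plugger_mid [([343.1, 113.6], 0.7, array([0.4996, 0.0126, 0.004 ]))]
bottle_mid [([109.7, 83.5], 0.6, array([ 0.5185, -0.2019,  0.004 ])), ([340.4, 119.3], 0.58, array([0.5051, 0.0117, 0.004 ]))]
carton_mid []
d tool mm [-0.5  0.8 -0.2] rotvec deg [-0.    0.04 -0.  ] yaw now 12.04 pos [ 0.5779 -0.0495  0.1448]
```

View pics/c12.png

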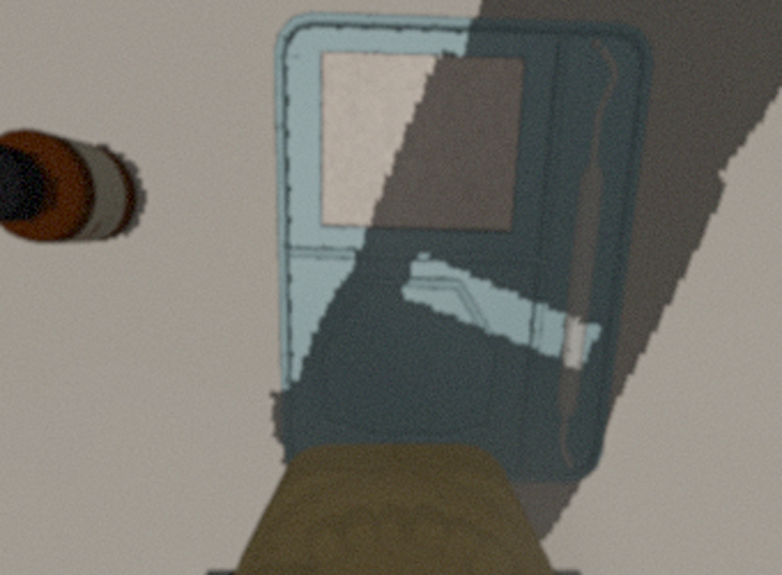

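```bash
python3 - <<'E'
from h import *
ims=[cams.capture('wrist') for _ in range(4)]; p=ims[-1]
a=np.mean([q['color'].astype(float) for q in ims],0)
c=cv2.resize(np.clip(a[95:215,200:370]*2.6,0,255).astype('uint8'),None,fx=4.6,fy=4.6,interpolation=cv2.INTER_CUBIC);  save({'color':c},'c13.png')
np.save('a.npy',a)
E
```

```text
(no output)
```

View pics/c13.png

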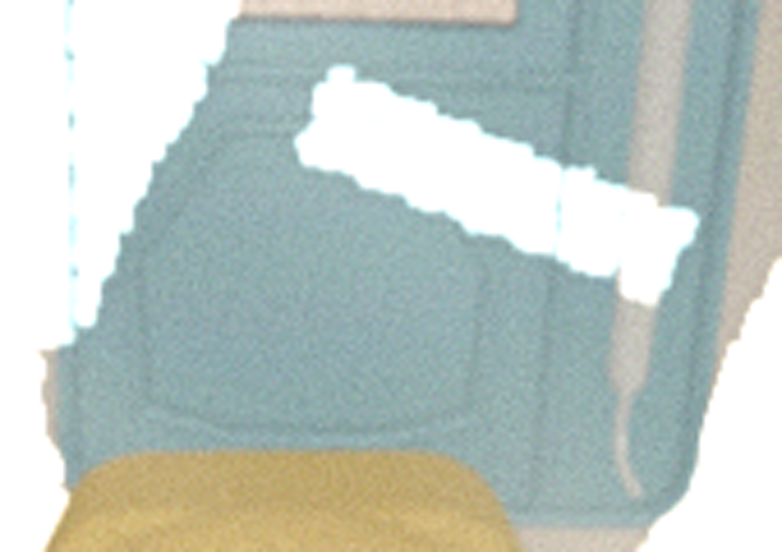

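```bash
python3 - <<'E'
from h import *
p=cams.capture('wrist')
a=np.radians(12);X=np.array([np.cos(a),np.sin(a)]);Y=np.array([-np.sin(a),np.cos(a)]);c0=np.array([.553,-.055])
def f(u,z):
    w=onz(p,(u[0]/4.6+200-.39,u[1]/4.6+95-.39),z)[:2]-c0; return np.round([w@X*1000,w@Y*1000],1)
for n,u in dict(L1=(145,270),L2=(148,400),R1=(482,270),R2=(471,405),F1=(225,132),F2=(265,131),B=(300,433),B2=(330,433)).items(): print(n,f(u,.004),f(u,.0096))
def g(u,z):
    w=onz(p,(u[0]/2.3+90-.3,u[1]/2.3-.3),z)[:2]-c0; return np.round([w@X*1000,w@Y*1000],1)
print('rim'); 
for n,u in dict(Ltop=(276,60),Lmid=(280,200),Llow=(284,380),topL=(330,15),topR=(560,22),R1=(650,100),R2=(622,330),R3=(608,420),bot=(540,483),bot2=(520,483),padTL=(322,53),padBL=(322,226),padBR=(512,230),padTR=(524,58)).items(): print(n,g(u,.0096))
E
```

```text
L1 [ -0.7 -28.3] [ -1.8 -27.8]
L2 [ 27.8 -28.5] [ 26.2 -28. ]
R1 [-0.8 42.9] [-1.8 42.1]
R2 [28.9 41.8] [27.3 41. ]
F1 [-29.2 -11.1] [-29.7 -10.9]
F2 [-29.4  -2.9] [-29.9  -2.8]
B [35.3  4.6] [33.6  4.5]
B2 [35.3 11.2] [33.6 11. ]
rim
Ltop [-109.9  -42.6]
Lmid [-61.7 -43.5]
Llow [  9.5 -45.5]
topL [-124.3  -22.4]
topR [-122.2   60.4]
R1 [-96.7  95.8]
R2 [-11.4  94.2]
R3 [26.9 92.2]
bot [55.7 65. ]
bot2 [55.7 56.2]
padTL [-112.2  -25.7]
padBL [-52.1 -27.6]
padBR [-50.6  47. ]
padTR [-110.6   48.2]
```

```bash
cat >> h.py <<'E'
BAY=wpt((.553,-.055),12,.0021,.0071,.004); BYAW=10.55
E
python3 - <<'E'
from h import *
print(BAY)
goto(wpt(BAY,BYAW,.0087,-.0005,.030),BYAW)
E
```

```text
[ 0.55357794 -0.04761854  0.004     ]
d tool mm [-14.8 114.8   6.2] rotvec deg [-0.    1.47  0.  ] yaw now 12.02 pos [ 0.5779 -0.0495  0.1448]
```

```bash
python3 -m handwheel '[[[-5,6,2],[0,1.5,0],40],[[-5,15,2],[0,0,0],40],[[-5,25,2],[0,0,0],40],[[0,28,0],[0,0,0],40],[[0,22,0],[0,0,0],40]]'; python3 -m handwheel '[[[0,14,0],[0,0,0],40],[[0,5,0],[0,0,0],40],[[0,0,0],[0,0,0],40],[[0,0,0],[0,0,0],40],[[0,0,0],[0,0,0],40]]'
python3 - <<'E'
from h import *
ims=[cams.capture('wrist') for _ in range(3)]; p=ims[-1]
a=np.mean([q['color'].astype(float) for q in ims],0)
c=cv2.resize(np.clip(a[110:330,130:400]*2.2,0,255).astype('uint8'),None,fx=2.7,fy=2.7,interpolation=cv2.INTER_CUBIC);  save({'color':c},'c14.png')
goto(wpt(BAY,BYAW,.0087,-.0005,.030),BYAW)
E
```

```text
t: 13.33
tcp_pos: [0.5615, -0.0464, 0.0473]
eef_rot: [-1.566, -0.144, 0.145]
ft_force: [-0.1, 0.5, -2.0]
finger_gap: 0.759
t: 13.75
tcp_pos: [0.5628, -0.0466, 0.031]
eef_rot: [-1.566, -0.146, 0.143]
ft_force: [0.0, 0.6, -1.5]
finger_gap: 0.757
d tool mm [-0.3  0.7  0.1] rotvec deg [ 0.03 -0.03  0.08] yaw now 10.52 pos [ 0.5626 -0.0466  0.0307]
```

View pics/c14.png

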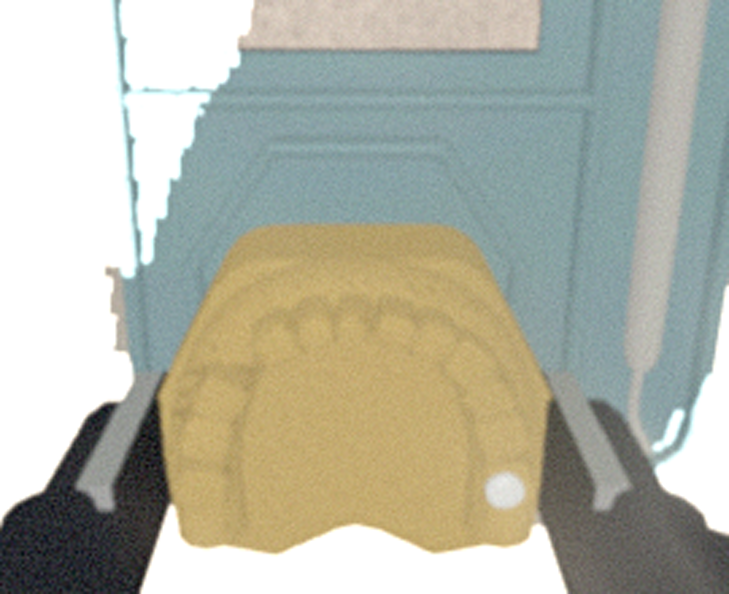

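```bash
cat >> h.py <<'E'
def overlay(name,pts,box,k,gain=2.2,n=3):
    ims=[cams.capture('wrist') for _ in range(n)]; p=ims[-1]; x0,y0,x1,y1=box
    a=np.mean([q['color'].astype(float) for q in ims],0)
    c=cv2.resize(np.clip(a[y0:y1,x0:x1]*gain,0,255).astype('uint8'),None,fx=k,fy=k,interpolation=cv2.INTER_CUBIC).copy()
    for col,poly in pts:
        q=np.array([(proj(p,X)-[x0,y0]+.5)*k for X in poly]); cv2.polylines(c,[np.round(q*8).astype(int)],False,col,1,cv2.LINE_AA,3)
    save({'color':c},name)
E
python3 - <<'E'
from h import *
o=bot.get_obs(); R=Rn.from_rotvec(o['eef_rot']).as_matrix()
b=lambda x,y,z:wpt(BAY,BYAW,x/1000,y/1000,z/1000)
rib=[b(-3.5,-35,9.6),b(-31,-19,9.6),b(-31,19,9.6),b(-3.5,35,9.6),b(26,34.5,9.6)]
ct=lambda x,y,z:o['tcp_pos']+R@np.array([x-8.7,-14.6-z,y+.5])/1000
cast=[ct(24,-32.5,18),ct(-3,-33.5,18),ct(-29,-18,18),ct(-29,18,18),ct(-3,33.5,18),ct(24,32.5,18)]
overlay('c15.png',[((255,0,0),rib),((0,0,255),cast)],(130,110,400,330),2.7)
E
```

```text
(no output)
```

View pics/c15.png

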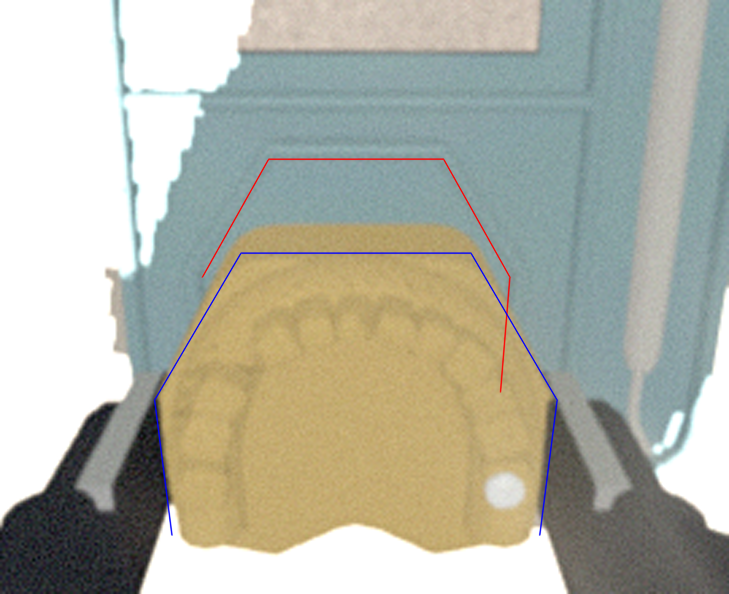

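```bash
python3 -m handwheel '[[[-0.8,3,0.2],[0,0,0],40],[[0,6,0],[0,0,0],40],[[0,8,0],[0,0,0],40],[[0,5,0],[0,0,0],40],[[0,2,0],[0,0,0],40]]'; python3 -m handwheel '[[[0,2,0],[0,0,0],40],[[0,1,0],[0,0,0],40],[[0,0,0],[0,0,0],40],[[0,0,0],[0,0,0],40],[[0,0,0],[0,0,0],40]]'
python3 - <<'E'
from h import *
o=bot.get_obs(); R=Rn.from_rotvec(o['eef_rot']).as_matrix()
b=lambda x,y,z:wpt(BAY,BYAW,x/1000,y/1000,z/1000)
rib=[b(-3.5,-35,9.6),b(-31,-19,9.6),b(-31,19,9.6),b(-3.5,35,9.6),b(26,34.5,9.6)]
ct=lambda x,y,z:o['tcp_pos']+R@np.array([x-8.7,-14.6-z,y+.5])/1000
cast=[ct(-3,-33,0),ct(-29,-18,0),ct(-29,18,0),ct(-3,33,0)]
overlay('c16.png',[((255,0,0),rib),((0,0,255),cast)],(130,110,400,330),2.7)
goto(wpt(BAY,BYAW,.0079,-.0003,-.0106),BYAW)
E
```

```text
t: 14.47
tcp_pos: [0.5606, -0.0464, 0.0044]
eef_rot: [-1.566, -0.143, 0.145]
ft_force: [-0.4, 0.2, -0.9]
finger_gap: 0.761
t: 14.88
tcp_pos: [0.5614, -0.0465, 0.003]
eef_rot: [-1.566, -0.144, 0.144]
ft_force: [-0.1, -0.5, -1.0]
finger_gap: 0.757
d tool mm [ 0.  13.6  0. ] rotvec deg [ 0.01 -0.03  0.02] yaw now 10.52 pos [ 0.5614 -0.0465  0.003 ]
```

View pics/c16.png

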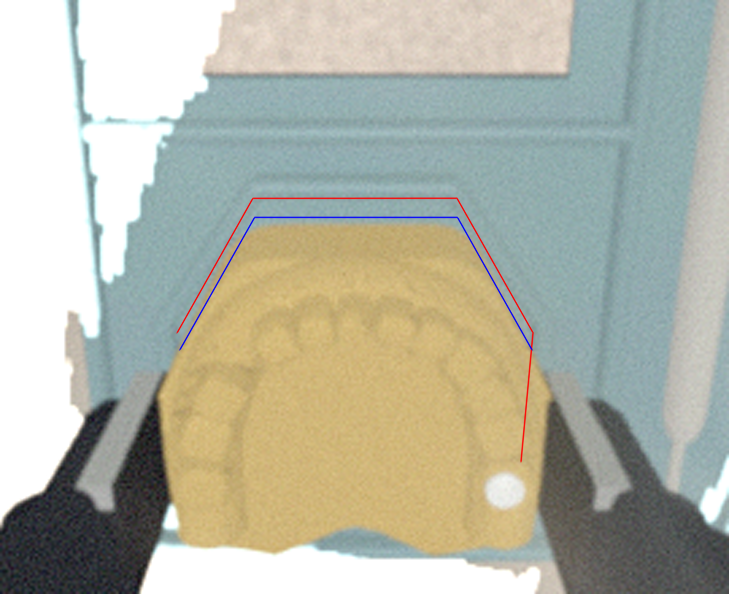

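```bash
python3 - <<'E'
from h import *
overlay('c17.png',[],(190,165,340,235),5.2,gain=2.4,n=6)
p=cams.capture('wrist')
k=lambda X:np.round((proj(p,X)-[190,165]+.5)*5.2,1).tolist()
o=bot.get_obs(); R=Rn.from_rotvec(o['eef_rot']).as_matrix()
ct=lambda x,y,z:o['tcp_pos']+R@np.array([x-8.7,-14.6-z,y+.5])/1000
for z in (0,2,16,18): print('cast front z',z,k(ct(-29,0,z)))
print('fill',np.round((proj(p,ct(7,23.8,29.6))-[130,110]+.5)*2.7,1))
for x in (-29,-30,-31,-32,-33,-34): print('bay x',x,k(wpt(BAY,BYAW,x/1000,0,.0096)),k(wpt(BAY,BYAW,x/1000,0,.004)))
E
```

```text
cast front z 0 [373.0, 131.0]
cast front z 2 [373.0, 137.6]
cast front z 16 [373.3, 188.7]
cast front z 18 [373.3, 196.9]
fill [507.2 491.2]
bay x -29 [370.2, 116.5] [370.2, 100.3]
bay x -30 [370.2, 106.6] [370.2, 90.7]
bay x -31 [370.2, 96.6] [370.2, 81.1]
bay x -32 [370.2, 86.7] [370.2, 71.4]
bay x -33 [370.2, 76.6] [370.2, 61.7]
bay x -34 [370.2, 66.6] [370.2, 51.9]
```

View pics/c17.png

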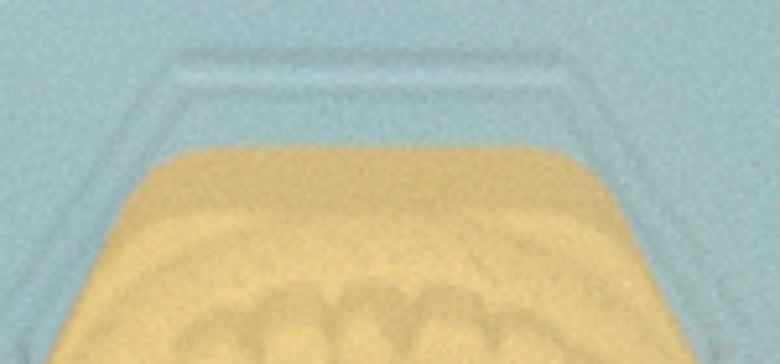

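```bash
python3 - <<'E'
from h import *
o=bot.get_obs(); R=Rn.from_rotvec(o['eef_rot']).as_matrix()
ct=lambda x,y,z:o['tcp_pos']+R@np.array([x-8.7,-14.6-z,y+.5])/1000
L=[((255,0,0),[ct(29,-30,18),ct(29,30,18)]),((0,0,255),[ct(29,-30,0),ct(29,30,0)]),((0,255,0),[ct(-3,-33,18),ct(24,-32.5,18)]),((0,255,0),[ct(-3,33,18),ct(24,32.5,18)]),((255,0,255),[ct(-29,-18,18),ct(-29,18,18)])]
overlay('c18.png',L,(180,180,340,325),4.5,gain=1.8,n=3)
E
```

```text
(no output)
```

View pics/c18.png

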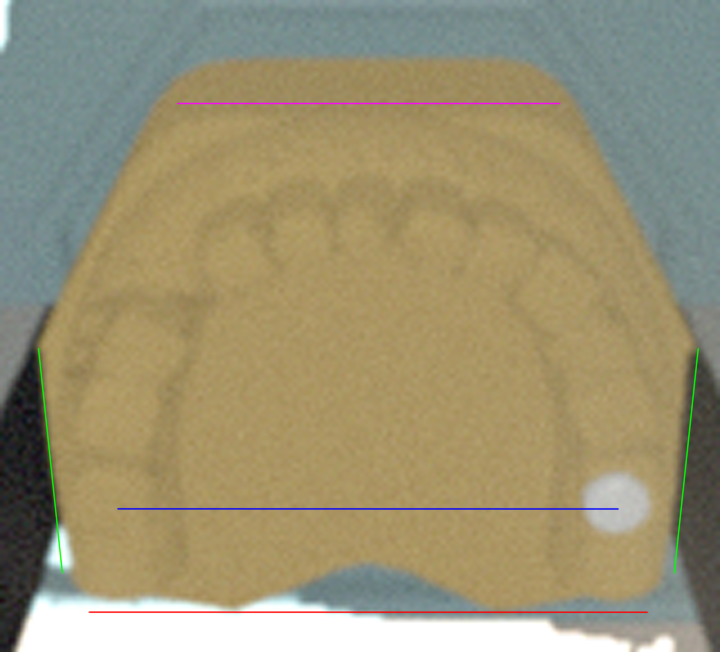

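```bash
python3 -m handwheel '[[[-0.5,2,0],[0,0,0],40],[[0,3,0],[0,0,0],40],[[0,3,0],[0,0,0],40],[[0,2,0],[0,0,0],40],[[0,1,0],[0,0,0],40]]'; python3 -m handwheel '[[[0,1,0],[0,0,0],40],[[0,0.6,0],[0,0,0],40],[[0,0,0],[0,0,0],40],[[0,0,0],[0,0,0],40],[[0,0,0],[0,0,0],40]]'
```

```text
t: 15.95
tcp_pos: [0.5611, -0.0465, -0.0085]
eef_rot: [-1.566, -0.145, 0.144]
ft_force: [2.7, -0.5, -0.1]
finger_gap: 0.762
t: 16.37
tcp_pos: [0.5611, -0.0465, -0.0087]
eef_rot: [-1.566, -0.145, 0.144]
ft_force: [-3.5, 1.5, 14.0]
finger_gap: 0.759
```

```bash
python3 - <<'E'
from h import *
overlay('c19.png',[],(150,130,370,330),3.5,gain=1.9,n=3)
p=cams.capture('scene')
c=cv2.resize(p['color'][150:220,190:280],None,fx=7,fy=7,interpolation=cv2.INTER_CUBIC); save({'color':c},'s6.png')
E
```

```text
(no output)
```

View pics/c19.png

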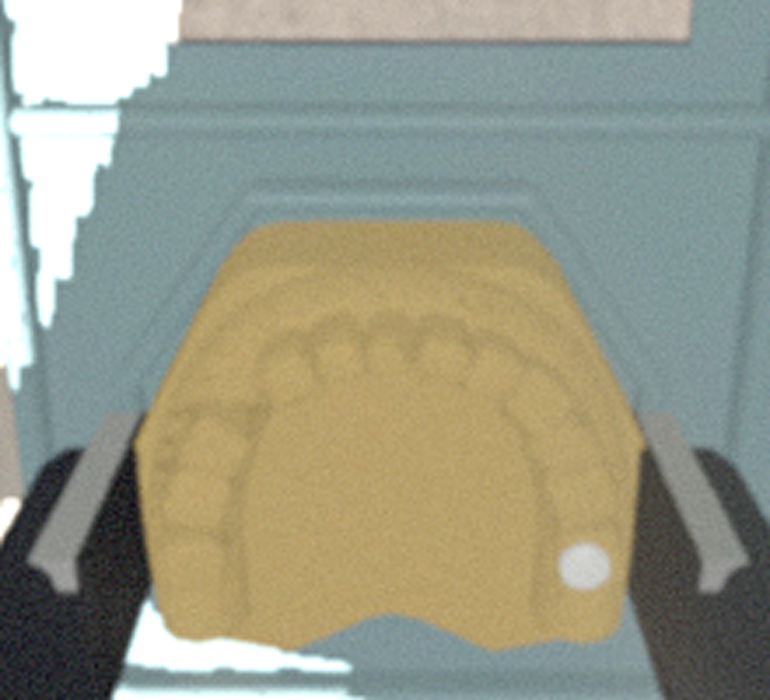

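View pics/s6.png

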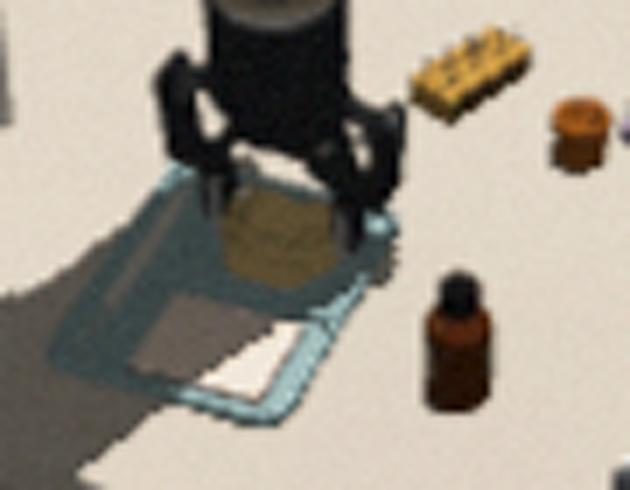

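```bash
python3 -m handwheel '[[[0,-1,0],[0,0,0],40],[[0,0,0],[0,0,0],78],[[0,0,0],[0,0,0],82],[[0,0,0],[0,0,0],90],[[0,0,0],[0,0,0],100]]'; python3 -m handwheel '[[[0,0,0],[0,0,0],100],[[0,0,0],[0,0,0],100],[[0,0,0],[0,0,0],100],[[0,0,0],[0,0,0],100],[[0,0,0],[0,0,0],100]]'
python3 - <<'E'
from h import *
overlay('c20.png',[],(150,130,370,330),3.5,gain=1.9,n=3)
goto(BAY,BYAW)
E
```

```text
t: 16.98
tcp_pos: [0.5605, -0.0466, -0.009]
eef_rot: [-1.566, -0.144, 0.145]
ft_force: [-0.0, 0.1, 0.2]
finger_gap: 0.999
t: 17.4
tcp_pos: [0.5608, -0.0465, -0.0088]
eef_rot: [-1.566, -0.144, 0.144]
ft_force: [0.0, 0.1, -0.0]
finger_gap: 1.001
d tool mm [ -7.2 -12.8   0.3] rotvec deg [ 0.   -0.03  0.  ] yaw now 10.52 pos [ 0.5607 -0.0466 -0.0088]
```

View pics/c20.png

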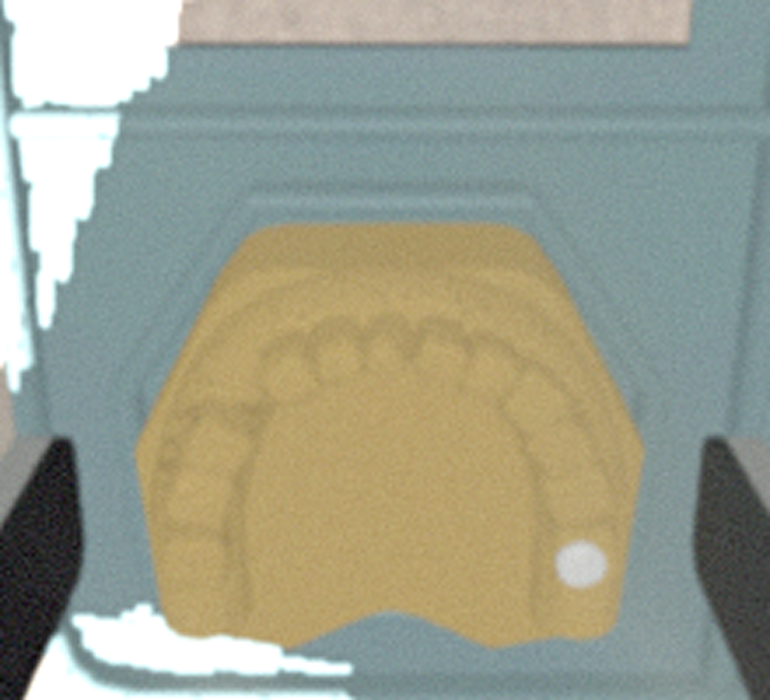

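```bash
python3 -m handwheel '[[[0,-5,0],[0,0,0],100],[[0,-15,0],[0,0,0],100],[[0,-25,0],[0,0,0],100],[[0,-25,0],[0,0,0],100],[[0,-20,0],[0,0,0],100]]'; python3 -m handwheel '[[[-10,-10,0],[0,0,0],100],[[-10,-5,0],[0,0,0],100],[[-5,0,0],[0,0,0],100],[[0,0,0],[0,0,0],100],[[0,0,0],[0,0,0],100]]'
python3 - <<'E'
from h import *
def poly(z,dx,dy,dyaw,s=0):
    f=lambda x,y:wpt(wpt(BAY,BYAW,dx/1000,dy/1000,0),BYAW+dyaw,x/1000,y/1000,z/1000)
    return [f(27,-30-s),f(24,-32.5-s),f(-3,-33.5-s),f(-28-s,-19-s/2),f(-28-s,19+s/2),f(-3,33.5+s),f(24,32.5+s),f(27,30+s)]
o=bot.get_obs();print(o['tcp_pos'],o['ft_force'])
overlay('c21.png',[],(170,150,350,300),4.2,gain=1.9,n=4)
overlay('c21b.png',[((0,0,255),poly(4,0,0,0)),((255,0,0),poly(22,0,0,0)),((0,255,0),poly(9.6,0,0,0,2.5)),((255,0,255),[wpt(BAY,BYAW,.004,.0238,.0336),wpt(BAY,BYAW,.010,.0238,.0336)])],(170,150,350,300),4.2,gain=1.9,n=4)
E
```

```text
t: 17.97
tcp_pos: [0.561, -0.0466, 0.0832]
eef_rot: [-1.566, -0.145, 0.143]
ft_force: [-0.1, 0.5, -0.4]
finger_gap: 1.0
t: 18.38
tcp_pos: [0.5357, -0.0511, 0.0955]
eef_rot: [-1.566, -0.143, 0.145]
ft_force: [1.2, 0.4, -0.1]
finger_gap: 1.001
[ 0.53568759 -0.05112333  0.09554902] [ 1.15190432  0.3725563  -0.08220228]
```

View pics/c21.png

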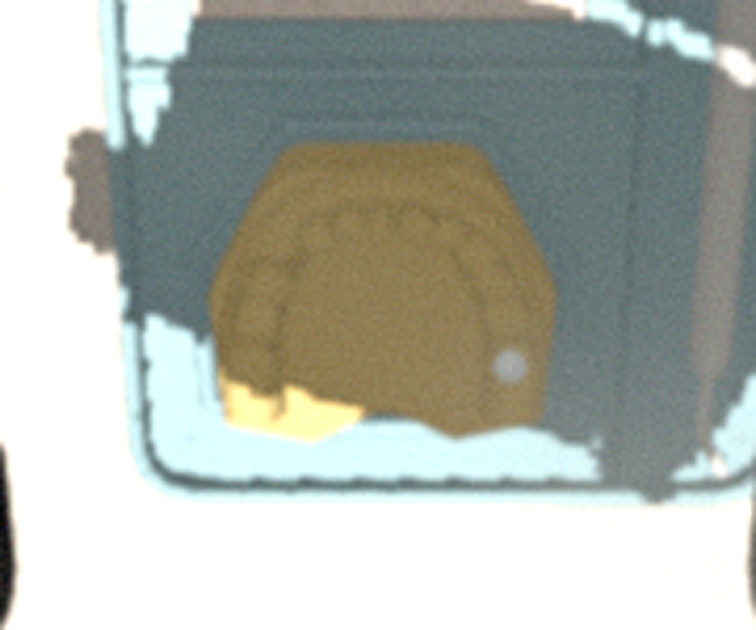

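View pics/c21b.png

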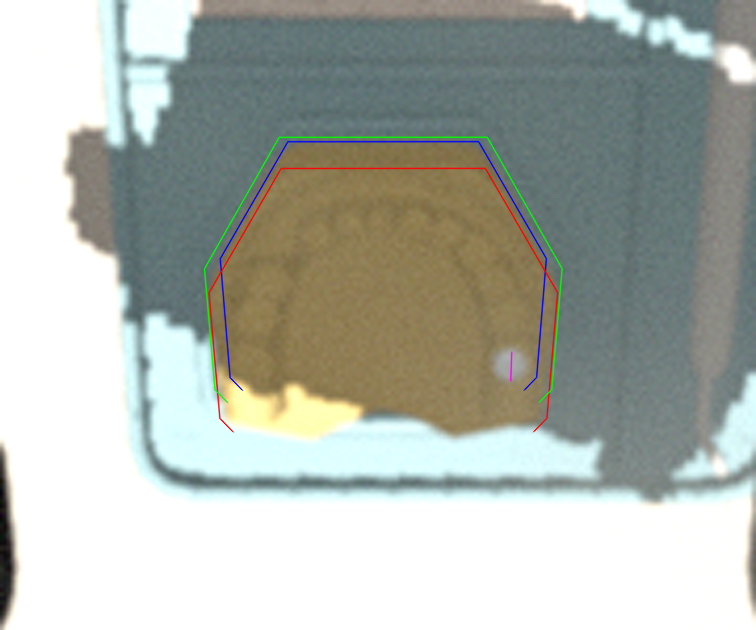

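```bash
python3 - <<'E'
from h import *
goto((.535,-.342,.14),-18)
E
```

```text
d tool mm [ -54.3  -44.  -285.8] rotvec deg [-0.000e+00  2.852e+01 -1.000e-02] yaw now 10.52 pos [ 0.5362 -0.0511  0.096 ]
```

```bash
python3 -m handwheel '[[[-2,-15,-10],[0,0,0],100],[[-4,-15,-20],[0,0,0],100],[[-7,-10,-33],[0,0,0],100],[[-7,-4,-36],[0,0,0],100],[[-7,0,-36],[0,0,0],100]]'; python3 -m handwheel '[[[-7,0,-36],[0,0,0],100],[[-7,0,-36],[0,0,0],100],[[-7,0,-36],[0,0,0],100],[[-4,0,-27],[0,5,0],100],[[-2,0,-15],[0,7,0],100]]'; python3 -m handwheel '[[[0,0,0],[0,7,0],100],[[0,0,0],[0,7,0],100],[[0,0,0],[0,2.5,0],100],[[0,0,0],[0,0,0],100],[[0,0,0],[0,0,0],100]]'
python3 - <<'E'
from h import *
p=cams.capture('wrist');save(p,'w20.png')
for q in ['light_grip','lens','cradle']:
    print(q,[(np.round(r['centre'],1).tolist(),round(r['conf'],2),np.round(onz(p,r['centre'],.039),4)) for r in look_for(p,q)][:4])
goto((.535,-.342,.14),-18)
E
```

```text
t: 19.2
tcp_pos: [0.5347, -0.1903, 0.1415]
eef_rot: [-1.567, -0.146, 0.143]
ft_force: [0.2, 0.5, 0.6]
finger_gap: 1.001
t: 19.62
tcp_pos: [0.5335, -0.3444, 0.14]
eef_rot: [-1.571, 0.024, -0.025]
ft_force: [-0.2, -0.1, -1.1]
finger_gap: 1.003
t: 20.03
tcp_pos: [0.5338, -0.3412, 0.1401]
eef_rot: [-1.557, 0.245, -0.245]
ft_force: [-1.1, 0.2, -1.5]
finger_gap: 1.003
light_grip [([270.8, 169.6], 0.87, array([ 0.5177, -0.3267,  0.039 ]))]
lens [([272.3, 170.7], 0.6, array([ 0.5191, -0.3258,  0.039 ])), ([255.3, 152.0], 0.47, array([ 0.4993, -0.3346,  0.039 ]))]
cradle [([255.5, 151.1], 0.8, array([ 0.4986, -0.3342,  0.039 ]))]
d tool mm [ 1.4  0.2 -0.5] rotvec deg [ 0.    0.09 -0.  ] yaw now -17.91 pos [ 0.5338 -0.3411  0.1402]
```

View pics/w20.png

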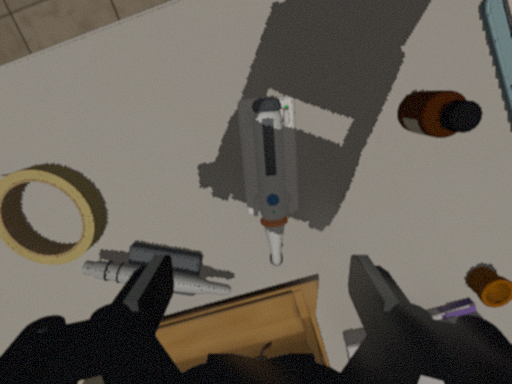

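```bash
python3 - <<'E'
from h import *
overlay('c22.png',[],(215,85,325,275),3.15,gain=1.8,n=4)
E
```

```text
(no output)
```

View pics/c22.png

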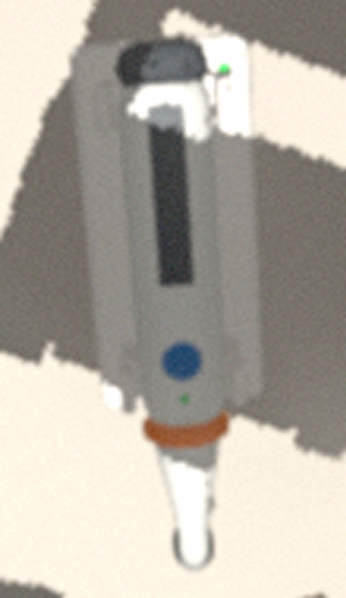

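```bash
python3 - <<'E'
from h import *
p=cams.capture('wrist')
f=lambda u,z:onz(p,(u[0]/3.15+215-.34,u[1]/3.15+85-.34),z)*1000
A=f((167,115),50);B=f((186,428),50); d=B-A; print('yaw',np.degrees(np.arctan2(d[1],d[0])), A,B)
A2=f((163,62),50); T=f((193,545),35); print('yaw tail-ring',np.degrees(np.arctan2(*(B-A2)[1::-1])))
yaw=np.radians(-17.9)
# edges
for n,a,b in [('base front',(112,400),(262,395)),('base back',(75,45),(250,40))]:
    pass
d=(B-A2)[:2]; d/=np.linalg.norm(d); o=A[:2]; nrm=np.array([-d[1],d[0]])
for n,u,z in [('tail',(162,38),39),('tail top',(162,44),48),('ringback',(184,412),50),('ringfront',(187,446),50),('ringL',(145,428),39),('ringR',(229,428),39),('tip',(193,570),25),('tipc',(193,545),33),('baseBL',(75,45),8),('baseBR',(250,40),8),('baseFL',(110,405),8),('baseFR',(262,400),8),('gripL',(135,250),39),('gripR',(219,250),39),('gripL2',(126,140),39),('gripR2',(213,140),39),('stripe',(176,283),50),('btn',(182,360),50)]:
    w=f(u,z)[:2]-o; print(n,np.round([w@d,w@nrm],1))
print(d,np.degrees(np.arctan2(d[1],d[0])),o)
E
```

```text
yaw 166.01516706786967 [-3849.24204663   -62.42106014 50000.        ] [-20410.75730316   4062.17214971  50000.        ]
yaw tail-ring 166.12768806831616
tail [-3810.8  -180.8]
tail top [-3442.4   -57.6]
ringback [16099.3   -88.5]
ringfront [18164.7   -40.9]
ringL [12225.2 -1976.7]
ringR [12484.5  1663. ]
tip [10850.9  -468.2]
tipc [14646.7  -304.5]
baseBL [-4151.8 -1329.7]
baseBR [-4.0929e+03  2.0000e-01]
baseFL [-1197.4 -1307.6]
baseFR [-1150.7    -5.6]
gripL [ 4335.6 -1822.6]
gripR [4580.1 1600.4]
gripL2 [  -95.  -1847.1]
gripR2 [ 149.4 1572.4]
stripe [8707.2  -80.5]
btn [13044.6   -18.7]
[-0.97083246  0.23975892] 166.12768806831616 [-3849.24204663   -62.42106014]
```

Units slip (mm vs m); redo.

```bash
python3 - <<'E'
from h import *
p=cams.capture('wrist')
f=lambda u,z:onz(p,(u[0]/3.15+215-.34,u[1]/3.15+85-.34),z/1000)*1000
A=f((167,115),50);B=f((186,428),50);A2=f((163,62),50)
d=(B-A2)[:2]; d/=np.linalg.norm(d); o=A[:2]; nrm=np.array([-d[1],d[0]])
for n,u,z in [('tail',(162,38),39),('tail top',(162,44),48),('ringback',(184,412),50),('ringfront',(187,446),50),('ringL',(145,428),39),('ringR',(229,428),39),('tip',(193,570),25),('tipc',(193,545),33),('baseBL',(75,45),8),('baseBR',(250,40),8),('baseFL',(110,405),8),('baseFR',(262,400),8),('gripL',(135,250),39),('gripR',(219,250),39),('gripL2',(126,140),39),('gripR2',(213,140),39),('stripe',(176,283),50),('btn',(182,360),50)]:
    w=f(u,z)[:2]-o; print(n,np.round([w@d,w@nrm],1))
print(d,np.degrees(np.arctan2(d[1],d[0])),o)
E
```

```text
tail [-18.1   0.1]
tail top [-16.8  -0.1]
ringback [79.4 -0.4]
ringfront [89.5 -0.2]
ringL [ 88.  -11.7]
ringR [89.7 12.3]
tip [144.   -0.4]
tipc [130.4  -0. ]
baseBL [-17.6 -24.1]
baseBR [-15.4  25.4]
baseFL [ 92.5 -23.3]
baseFR [94.2 25.2]
gripL [ 35.8 -10.7]
gripR [37.4 11.9]
gripL2 [  6.5 -10.9]
gripR2 [ 8.1 11.7]
stripe [42.9 -0.4]
btn [64.3 -0.1]
[ 0.97080608 -0.23986569] -13.878613327975364 [ 477.49466009 -316.98940558]
```

```bash
python3 - <<'E'
from h import *
goto(wpt((.5198,-.3272),-13.9,-.002,0,.06),-13.9)
E
```

```text
d tool mm [-19.6  80.2   8.8] rotvec deg [ 0.   -4.07  0.  ] yaw now -17.97 pos [ 0.5338 -0.3412  0.1402]
```

```bash
python3 -m handwheel '[[[-6,5,3],[0,-4.1,0],100],[[-7,15,3],[0,0,0],100],[[-7,22,1.4],[0,0,0],100],[[0,20,0],[0,0,0],100],[[0,12,0],[0,0,0],100]]'; python3 -m handwheel '[[[0,6,0],[0,0,0],100],[[0,0,0],[0,0,0],100],[[0,0,0],[0,0,0],100],[[0,0,0],[0,0,0],100],[[0,0,0],[0,0,0],100]]'
python3 - <<'E'
from h import *
goto(wpt((.5198,-.3272),-13.9,-.002,0,.06),-13.9)
g=lambda x,y,z:wpt((.5198,-.3272),-13.9,x/1000,y/1000,z/1000)
o=bot.get_obs()
overlay('c23.png',[((255,0,0),[g(-60,-12,39),g(44,-12,39),g(44,12,39),g(-60,12,39),g(-60,-12,39)]),((0,0,255),[g(92,-6.5,20),g(98.5,0,20),g(92,6.5,20)]),((0,255,0),[o['tcp_pos'],o['tcp_pos']-[0,0,.02]])],(150,50,370,330),2.1,gain=1.6,n=2)
E
```

```text
t: 20.95
tcp_pos: [0.5157, -0.3283, 0.0644]
eef_rot: [-1.561, 0.192, -0.189]
ft_force: [-0.4, 0.2, 0.8]
finger_gap: 1.001
t: 21.37
tcp_pos: [0.517, -0.3292, 0.0612]
eef_rot: [-1.563, 0.189, -0.191]
ft_force: [0.4, -0.5, 0.7]
finger_gap: 1.0
d tool mm [0.2 1.2 2.7] rotvec deg [0.04 0.02 0.09] yaw now -13.88 pos [ 0.517  -0.3292  0.0612]
```

View pics/c23.png

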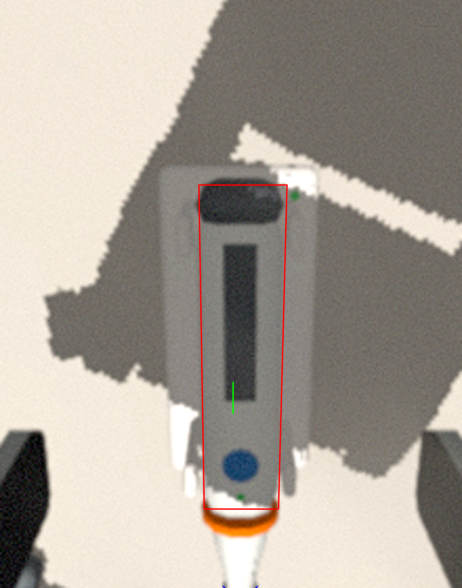

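```bash
python3 -m handwheel '[[[-0.5,5,2],[0,0,0],100],[[0,10,0],[0,0,0],100],[[0,14,0],[0,0,0],100],[[0,13,0],[0,0,0],100],[[0,9,0],[0,0,0],100]]'; python3 -m handwheel '[[[0,4,0],[0,0,0],100],[[0,2,0],[0,0,0],100],[[0,0,0],[0,0,0],100],[[0,0,0],[0,0,0],100],[[0,0,0],[0,0,0],100]]'
python3 - <<'E'
from h import *
overlay('c24.png',[],(130,50,390,330),2.1,gain=1.6,n=2)
scenecrop('s7.png',ys=((-25,(0,255,0)),),W=90,k=6,gain=1)
E
```

```text
t: 21.88
tcp_pos: [0.5156, -0.3262, 0.0066]
eef_rot: [-1.561, 0.192, -0.188]
ft_force: [-0.4, -0.3, 1.2]
finger_gap: 1.001
t: 22.3
tcp_pos: [0.5168, -0.327, 0.0037]
eef_rot: [-1.563, 0.19, -0.191]
ft_force: [0.3, 0.1, 0.7]
finger_gap: 0.999
```

View pics/c24.png

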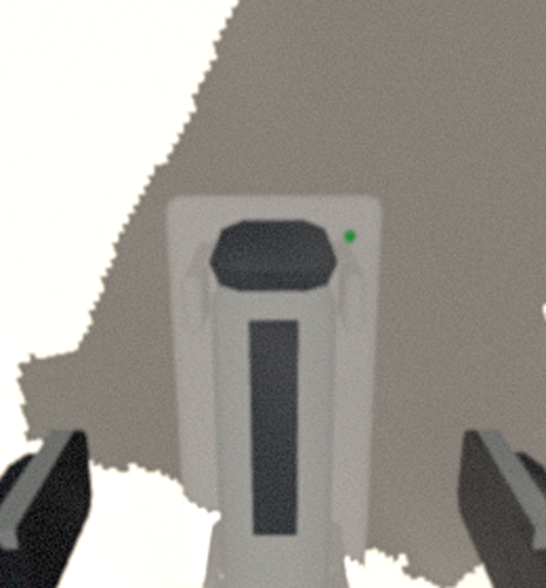

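View pics/s7.png

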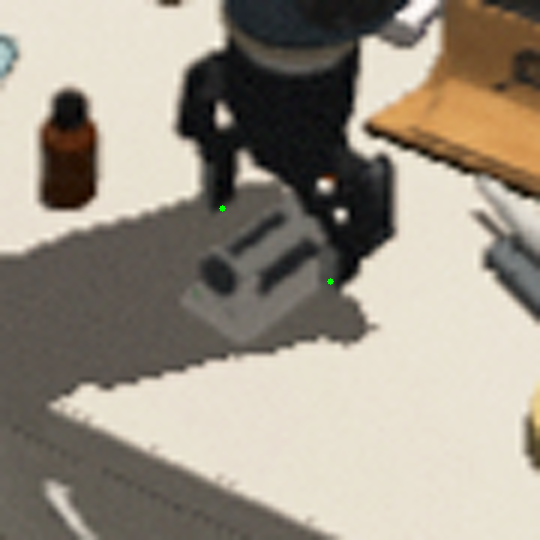

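```bash
python3 -m handwheel '[[[0,0,0],[0,0,0],80],[[0,0,0],[0,0,0],60],[[0,0,0],[0,0,0],45],[[0,0,0],[0,0,0],30],[[0,0,0],[0,0,0],10]]'; python3 -m handwheel '[[[0,0,0],[0,0,0],0],[[0,0,0],[0,0,0],0],[[0,0,0],[0,0,0],0],[[0,0,0],[0,0,0],0],[[0,0,0],[0,0,0],0]]'
python3 - <<'E'
from h import *
overlay('c25.png',[],(130,50,390,330),2.1,gain=1.6,n=2)
scenecrop('s8.png',ys=((-17,(0,255,0)),),zz=12,W=90,k=6,gain=1)
E
```

```text
t: 22.87
tcp_pos: [0.5165, -0.3268, 0.0032]
eef_rot: [-1.562, 0.19, -0.19]
ft_force: [-0.1, 0.2, 0.1]
finger_gap: 0.304
t: 23.28
tcp_pos: [0.5166, -0.3269, 0.0034]
eef_rot: [-1.563, 0.19, -0.19]
ft_force: [0.4, -0.1, 3.6]
finger_gap: 0.275
```

View pics/c25.png

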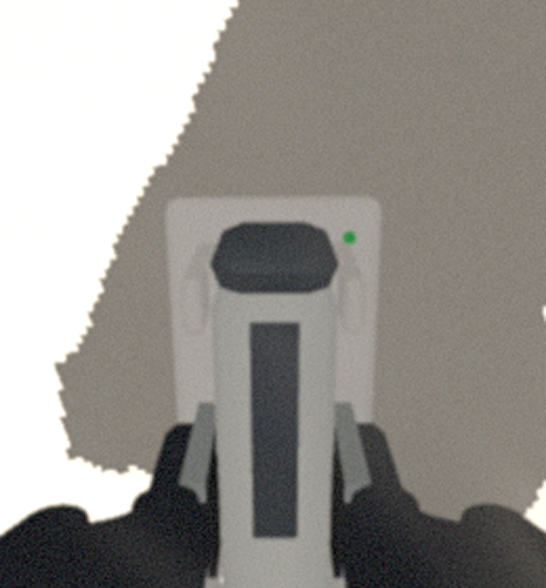

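View pics/s8.png

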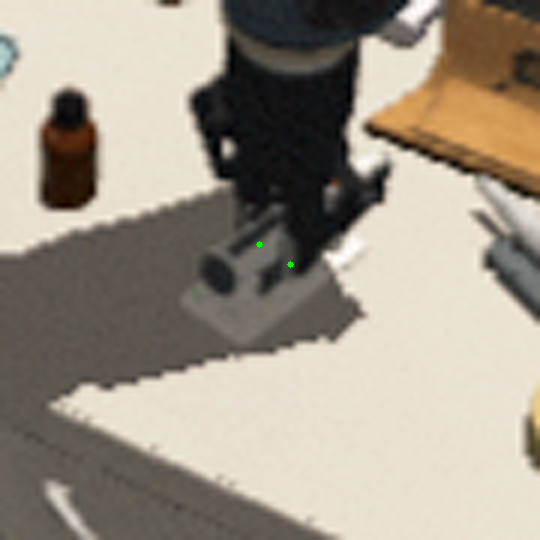

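```bash
python3 -m handwheel '[[[0,-3,0],[0,0,0],0],[[0,-5,0],[0,0,0],0],[[0,-8,0],[0,0,0],0],[[0,-12,0],[0,0,0],0],[[0,-18,0],[0,0,0],0]]'; python3 -m handwheel '[[[0,-24,0],[0,0,0],0],[[0,-24,0],[0,0,0],0],[[0,-20,0],[0,0,0],0],[[0,-12,0],[0,0,0],0],[[0,-5,0],[0,0,0],0]]'
python3 - <<'E'
from h import *
overlay('c26.png',[],(130,50,390,330),2.1,gain=1.6,n=2)
p=cams.capture('scene'); c=cv2.resize(p['color'][130:250,230:350],None,fx=5,fy=5,interpolation=cv2.INTER_CUBIC); save({'color':c},'s9.png')
F=wpt(BAY,BYAW,.007,.0238,.0336); print(F)
goto(wpt(F,BYAW,-.0965,0,.13),BYAW)
E
```

```text
t: 23.85
tcp_pos: [0.5159, -0.3264, 0.0495]
eef_rot: [-1.562, 0.191, -0.189]
ft_force: [0.7, -0.2, -0.9]
finger_gap: 0.279
t: 24.27
tcp_pos: [0.5171, -0.3273, 0.1369]
eef_rot: [-1.564, 0.188, -0.193]
ft_force: [-0.1, -0.6, -1.7]
finger_gap: 0.272
[ 0.55610198 -0.02293921  0.0336    ]
d tool mm [-122.     3.9  264.5] rotvec deg [-2.000e-02 -2.443e+01 -3.000e-02] yaw now -13.88 pos [ 0.5162 -0.3266  0.1338]
```

View pics/c26.png

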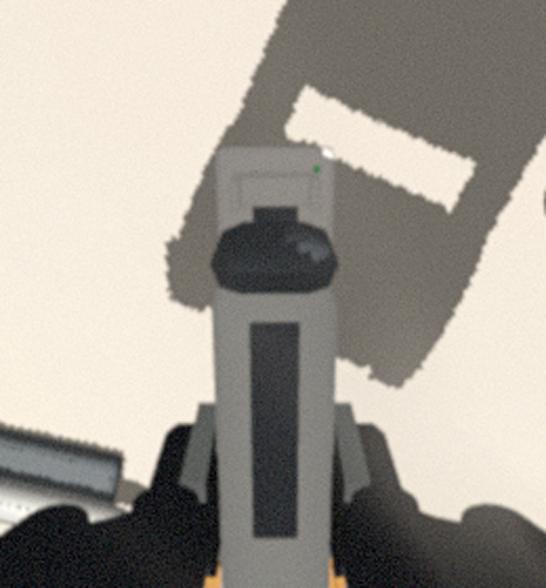

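View pics/s9.png

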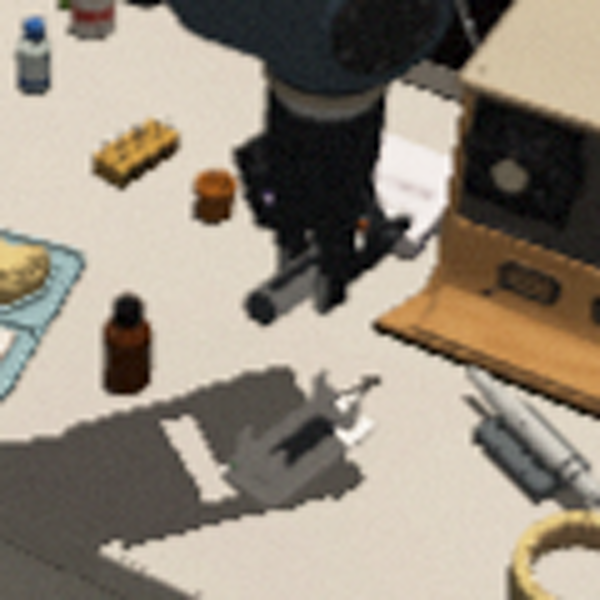

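```bash
python3 -m handwheel '[[[-5,0,10],[0,0,0],0],[[-10,0,20],[0,0,0],0],[[-15,0,30],[0,0,0],0],[[-15,0,34],[0,0,0],0],[[-15,0,34],[0,0,0],0]]'; python3 -m handwheel '[[[-15,0,34],[0,0,0],0],[[-15,0,34],[0,0,0],0],[[-15,0,30],[0,0,0],0],[[-11,0,22],[0,-4,0],0],[[-6,0,14],[0,-6,0],0]]'; python3 -m handwheel '[[[0,0,0],[0,-6,0],0],[[0,0,0],[0,-5,0],0],[[0,0,0],[0,-3.4,0],0],[[0,0,0],[0,0,0],0],[[0,0,0],[0,0,0],0]]'
python3 - <<'E'
from h import *
F=wpt(BAY,BYAW,.007,.0238,.0336)
goto(wpt(F,BYAW,-.0965,0,.13),BYAW)
p=cams.capture('wrist');save(p,'w30.png')
p=cams.capture('scene'); c=cv2.resize(p['color'][110:230,170:290],None,fx=5,fy=5,interpolation=cv2.INTER_CUBIC); save({'color':c},'s10.png')
p=cams.capture('side'); c=cv2.resize(p['color'][130:250,190:290],None,fx=5,fy=5,interpolation=cv2.INTER_CUBIC); save({'color':c},'d10.png')
E
```

```text
t: 24.83
tcp_pos: [0.4873, -0.186, 0.1329]
eef_rot: [-1.561, 0.193, -0.189]
ft_force: [1.1, -0.4, -1.9]
finger_gap: 0.269
t: 25.25
tcp_pos: [0.4578, -0.0405, 0.1331]
eef_rot: [-1.569, 0.052, -0.048]
ft_force: [-0.7, -0.8, -1.9]
finger_gap: 0.277
t: 25.67
tcp_pos: [0.459, -0.0429, 0.1335]
eef_rot: [-1.566, -0.141, 0.144]
ft_force: [0.1, -0.3, -2.1]
finger_gap: 0.275
d tool mm [2.6 3.5 1.9] rotvec deg [-0.04 -0.14 -0.08] yaw now 10.41 pos [ 0.459  -0.0429  0.1335]
```

View pics/s10.png

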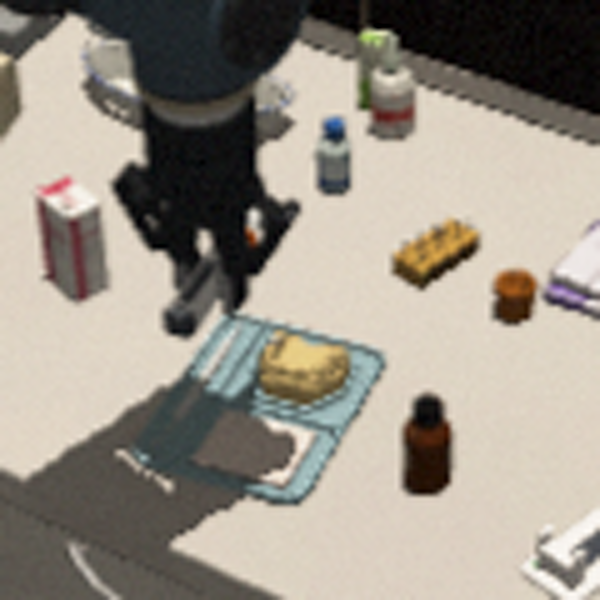

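View pics/w30.png

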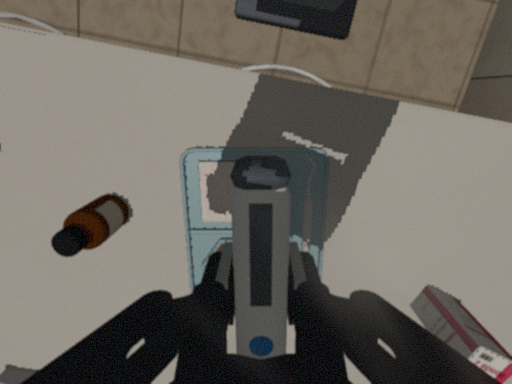

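View pics/d10.png

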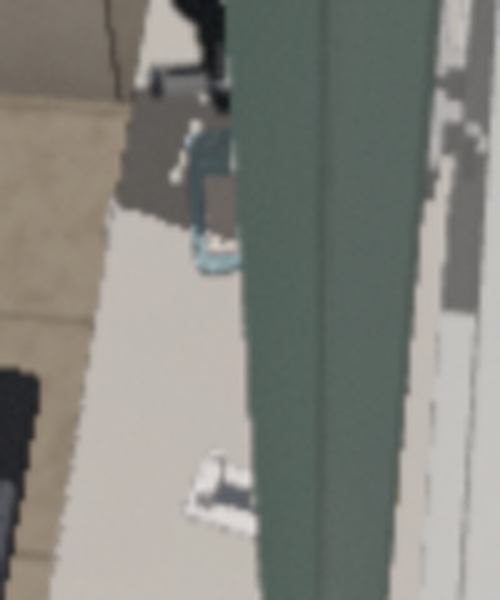

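```bash
python3 - <<'E'
from h import *
overlay('c27.png',[],(205,145,315,365),2.7,gain=2,n=4)
E
```

```text
(no output)
```

View pics/c27.png

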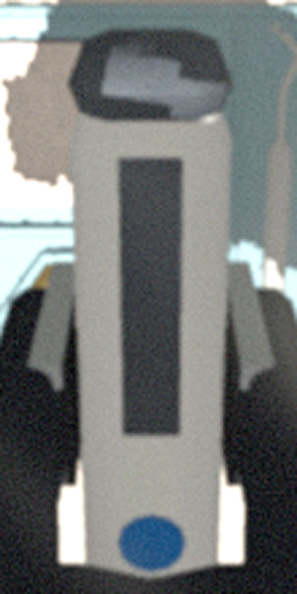

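```bash
python3 - <<'E'
from h import *
p=cams.capture('wrist');o=bot.get_obs(); R=Rn.from_rotvec(o['eef_rot']).as_matrix()
c0=R.T@(-np.array(p['R']).T@np.ravel(p['t'])-o['tcp_pos']); print('cam',np.round(c0*1000,1))
def f(u,y):
    c,d=ray(p,(u[0]/2.7+205-.4,u[1]/2.7+145-.4)); c=R.T@(c-o['tcp_pos']);d=R.T@d; s=(y/1000-c[1])/d[1]; return np.round((c+s*d)*1000,1)[[0,2]]
for n,u,y in [('tail',(152,30),-35.6),('tail2',(152,30),-30),('stripe0',(150,158),-46.6),('stripe1',(152,434),-46.6),('btn',(152,542),-46.6),('L1',(74,150),-35.6),('R1',(231,150),-35.6),('L2',(84,440),-35.6),('R2',(224,440),-35.6)]: print(n,f(u,y))
E
```

```text
cam [ -81.5 -154.8    0.3]
tail [-58.3   0.3]
tail2 [-57.2   0.3]
stripe0 [-42.4   0. ]
stripe1 [3.5 0.3]
btn [24.7  0.3]
L1 [-39.8 -11.6]
R1 [-39.8  12.4]
L2 [ 13.3 -11.4]
R2 [13.3 12.8]
```

```bash
python3 - <<'E'
from h import *
p=cams.capture('wrist');o=bot.get_obs(); R=Rn.from_rotvec(o['eef_rot']).as_matrix()
Rt=np.array(p['R'])@R; tt=np.array(p['R'])@o['tcp_pos']+np.ravel(p['t'])  # cam = Rt*tool+tt
def P(pos,rv):
    Rk=Rn.from_rotvec(rv).as_matrix(); Rc=Rt@Rk.T; return dict(R=Rc,t=tt-Rc@np.array(pos),intrinsics=p['intrinsics'])
a=P([.5607,-.0466,-.0088],[-1.566,-.144,.144]); b=P([0.53569,-0.05112,0.09555],[-1.566,-.144,.144])
A=lambda u:(u[0]/3.5+150-.36,u[1]/3.5+130-.36); B=lambda u:(u[0]/4.2+170-.38,u[1]/4.2+150-.38)
F=wpt(BAY,BYAW,.007,.0238,.0336);print('F',F)
for n,u,v in [('fill',(581,565),(510,366)),('cornerL',(135,450),(209,295)),('cornerR',(643,450),(556,295)),('ribcornerL',(250,200),(283,130)),('ribR',(533,200),(480,130)),('divider-channel',(0,0),(0,0))][:5]:
    print(n,np.round(tri([(a,A(u)),(b,B(v))])*1000,1))
E
```

```text
F [ 0.55610198 -0.02293921  0.0336    ]
fill [555.4 -23.3  34.1]
cornerL [556.5 -80.7  22.7]
cornerR [544.6 -15.5  22.2]
ribcornerL [529.9 -73.   -7.2]
ribR [518.3 -34.6   8.2]
```

```bash
echo 'F=np.array([.5558,-.0231,.0338])' >> h.py; python3 - <<'E'
from h import *
goto(wpt(F,BYAW,-.0943,-.0005,.042),BYAW)
E
```

```text
d tool mm [ 3.8 92.2  1.9] rotvec deg [-0.   -0.06 -0.  ] yaw now 10.49 pos [ 0.4598 -0.0434  0.1342]
```

```bash
python3 -m handwheel '[[[3.8,6,1.9],[0,0,0],0],[[0,14,0],[0,0,0],0],[[0,20,0],[0,0,0],0],[[0,22,0],[0,0,0],0],[[0,17,0],[0,0,0],0]]'; python3 -m handwheel '[[[0,9,0],[0,0,0],0],[[0,4,0],[0,0,0],0],[[0,0,0],[0,0,0],0],[[0,0,0],[0,0,0],0],[[0,0,0],[0,0,0],0]]'
cat >> h.py <<'E'
def lens(): 
    o=bot.get_obs(); R=Rn.from_rotvec(o['eef_rot']).as_matrix(); return o['tcp_pos']+R@np.array([.0943,-.0166,.0005]), R
E
python3 - <<'E'
from h import *
goto(wpt(F,BYAW,-.0943,-.0005,.042),BYAW)
L,R=lens(); print('lens',L,'F',F)
ims=[cams.capture('scene') for _ in range(4)]; p=ims[-1]; a=np.mean([q['color'].astype(float) for q in ims],0)
x0,y0,k=205,155,9
c=cv2.resize(np.clip(a[y0:y0+60,x0:x0+70]*1.3,0,255).astype('uint8'),None,fx=k,fy=k,interpolation=cv2.INTER_CUBIC).copy()
save({'color':c},'s11.png'); c=c.copy()
for X,col in [(L,(255,0,0)),(F,(0,0,255)),(L+R@np.array([0,-.014,0]),(255,160,0)),(L+R@np.array([-.092,-.019,0]),(0,255,0))]:
    v=(proj(p,X)-[x0,y0]+.5)*k; cv2.circle(c,tuple(int(t) for t in v),4,col,-1)
save({'color':c},'s11b.png')
save(cams.capture('wrist'),'w31.png')
E
```

```text
t: 26.53
tcp_pos: [0.463, -0.0406, 0.0535]
eef_rot: [-1.566, -0.144, 0.144]
ft_force: [0.6, 0.8, -1.7]
finger_gap: 0.274
t: 26.95
tcp_pos: [0.4638, -0.0409, 0.043]
eef_rot: [-1.566, -0.145, 0.143]
ft_force: [0.4, -0.4, -1.0]
finger_gap: 0.273
d tool mm [-0.6  1.   0.2] rotvec deg [ 0.03 -0.03  0.08] yaw now 10.52 pos [ 0.4638 -0.0409  0.043 ]
lens [ 0.55644799 -0.02317899  0.05973092] F [ 0.5558 -0.0231  0.0338]
```

View pics/s11.png

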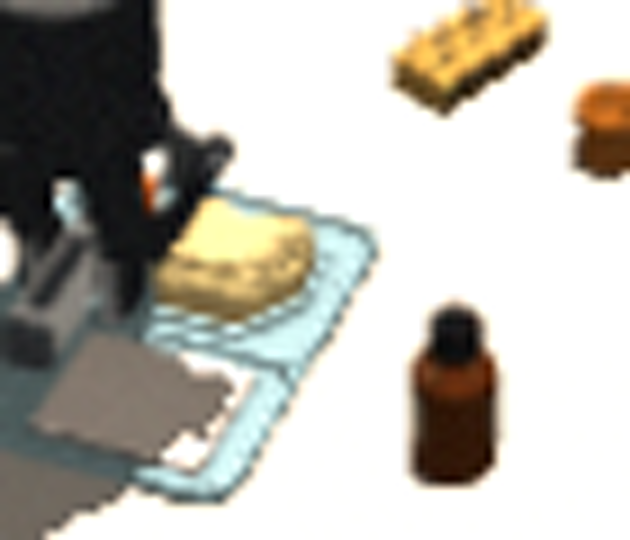

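View pics/s11b.png

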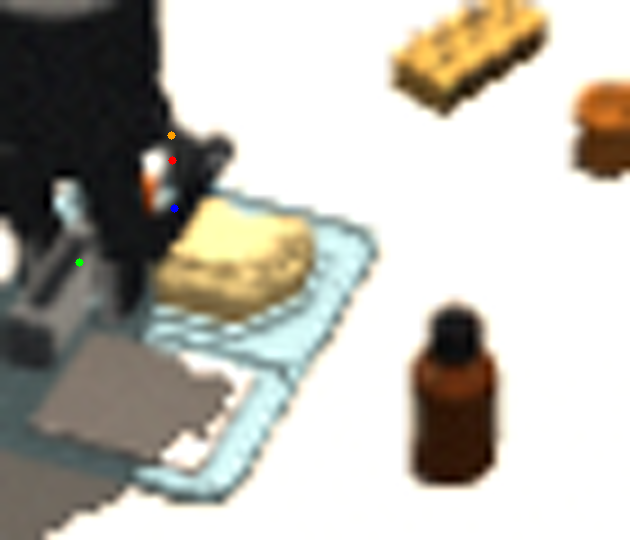

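View pics/w31.png

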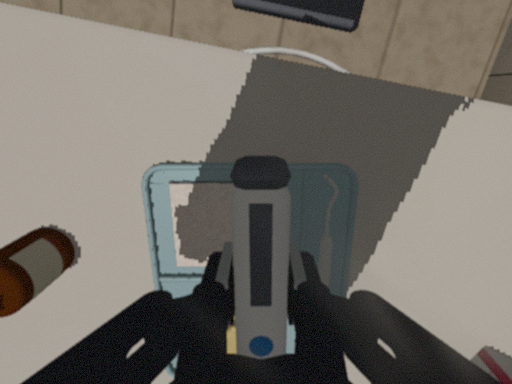

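```bash
python3 -m handwheel '[[[-0.6,2,0.2],[0,0,0],0],[[0,4,0],[0,0,0],0],[[0,5,0],[0,0,0],0],[[0,4,0],[0,0,0],0],[[0,2,0],[0,0,0],0]]'; python3 -m handwheel '[[[0,1,0],[0,0,0],0],[[0,0.5,0],[0,0,0],0],[[0,0,0],[0,0,0],0],[[0,0,0],[0,0,0],0],[[0,0,0],[0,0,0],0]]'
python3 - <<'E'
from h import *
goto(wpt(F,BYAW,-.0943,-.0005,.0222),BYAW); L,R=lens(); print(L,F,np.round(R,4).tolist())
E
```

```text
t: 27.62
tcp_pos: [0.4622, -0.0407, 0.0244]
eef_rot: [-1.566, -0.143, 0.145]
ft_force: [-0.2, 0.3, -1.2]
finger_gap: 0.271
t: 28.03
tcp_pos: [0.4627, -0.0407, 0.0238]
eef_rot: [-1.566, -0.144, 0.144]
ft_force: [-0.6, -0.4, -1.5]
finger_gap: 0.27
d tool mm [ 0.5  1.6 -0.2] rotvec deg [ 0.   -0.03  0.01] yaw now 10.52 pos [ 0.4627 -0.0407  0.0238]
[ 0.55532384 -0.02303456  0.04044376] [ 0.5558 -0.0231  0.0338] [[0.9832, 0.0003, -0.1826], [0.1826, -0.0, 0.9832], [0.0003, -1.0, -0.0001]]
```

```bash
python3 -m handwheel '[[[0.4,0.5,0],[0,0,0],0],[[0,0.5,0],[0,0,0],0],[[0,0.4,0],[0,0,0],0],[[0,0,0],[0,0,0],0],[[0,0,0],[0,0,0],0]]'; python3 -m handwheel '[[[0,0,0],[0,0,0],0],[[0,0,0],[0,0,0],0],[[0,0,0],[0,0,0],0],[[0,0,0],[0,0,0],0],[[0,0,0],[0,0,0],0]]'
python3 - <<'E'
from h import *
L,R=lens(); print((L-F)*1000, bot.get_obs()['ft_force'], np.abs(bot.get_obs()['joint_velocities']).max())
overlay('c30.png',[],(130,130,390,384),2.3,gain=2,n=3)
ims=[cams.capture('scene') for _ in range(4)]; p=ims[-1]; a=np.mean([q['color'].astype(float) for q in ims],0)
x0,y0,k=195,145,8
c=cv2.resize(np.clip(a[y0:y0+65,x0:x0+80]*1.6,0,255).astype('uint8'),None,fx=k,fy=k,interpolation=cv2.INTER_CUBIC).copy()
save({'color':c},'s12.png')
p=cams.capture('scene');
for q in ['lens','light_grip','filling','cast_mid']: print(q,[(np.round(r['centre'],1).tolist(),round(r['conf'],2)) for r in look_for(p,q)])
print(proj(p,L),proj(p,F))
E
```

```text
t: 28.45
tcp_pos: [0.4629, -0.0407, 0.0223]
eef_rot: [-1.566, -0.144, 0.144]
ft_force: [-0.6, 0.0, -0.8]
finger_gap: 0.273
t: 28.87
tcp_pos: [0.463, -0.0406, 0.0223]
eef_rot: [-1.566, -0.144, 0.144]
ft_force: [-0.5, 0.0, -1.3]
finger_gap: 0.277
[-0.17347116  0.1590972   5.07776935] [-0.5097427   0.00982998 -1.2762293 ] 0.002960221022156001
lens [([208.6, 187.6], 0.57)]
light_grip []
filling [([230.5, 185.0], 0.47)]
cast_mid [([233.8, 180.1], 0.57)]
[223.75878539 176.64589001] [223.87730228 177.64571952]
```

View pics/c30.png

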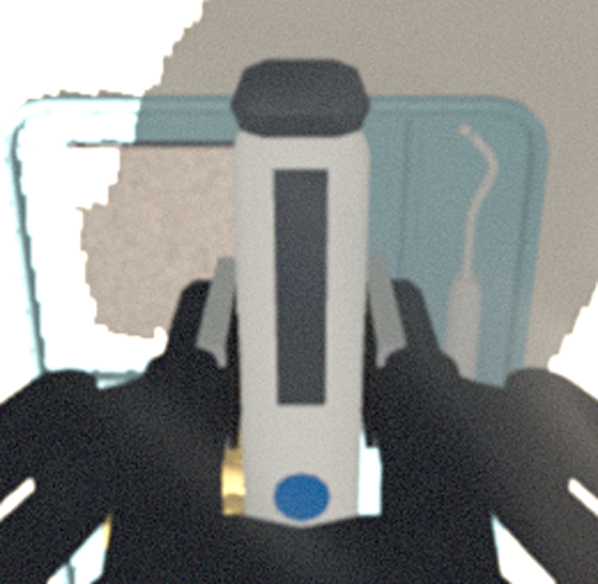

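View pics/s12.png

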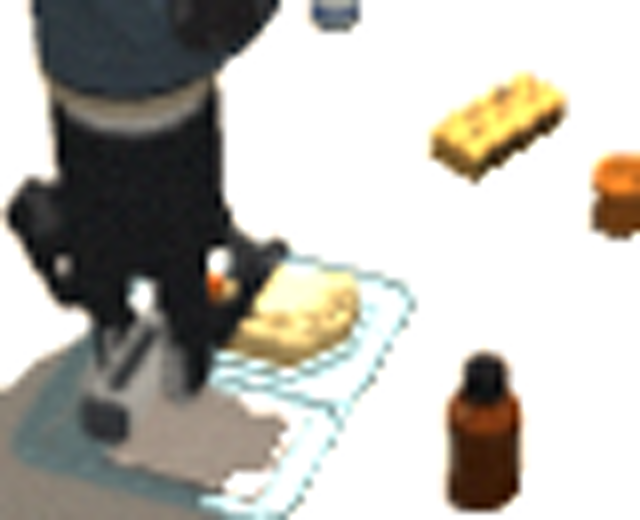

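```bash
python3 - <<'E'
from h import *
L,R=lens(); p=cams.capture('scene')
g=lambda x,y,z:(proj(p,L+R@np.array([x-92,-19-z,y])/1000)-[195,145]+.5)*8
for x in (38,43,48): print(x,np.round(g(x,-12,0)),np.round(g(x,-6,10)))
print('tail',np.round(g(-60,0,0)),np.round(g(-60,-12,0)),np.round(g(-60,12,0)))
E
```

```text
38 [209. 303.] [196. 284.]
43 [214. 297.] [201. 277.]
48 [218. 290.] [205. 271.]
tail [ 96. 433.] [120. 440.] [ 71. 427.]
```

```bash
python3 - <<'E'
from h import *
L,R=lens(); ims=[cams.capture('scene') for _ in range(4)]; p=ims[-1]; a=np.mean([q['color'].astype(float) for q in ims],0)
x0,y0,k=195,165,11
c=cv2.resize(np.clip(a[y0:y0+50,x0:x0+70]*1.3,0,255).astype('uint8'),None,fx=k,fy=k,interpolation=cv2.INTER_CUBIC).copy()
def pl(pts,col):
    q=np.array([(proj(p,X)-[x0,y0]+.5)*k for X in pts]); cv2.polylines(c,[np.round(q*8).astype(int)],False,col,1,cv2.LINE_AA,3)
b=lambda x,y,z:wpt(BAY,BYAW,x/1000,y/1000,z/1000)
pl([b(-125,-52,9.6),b(50,-52,9.6),b(50,84,9.6),b(-125,84,9.6),b(-125,-52,9.6)],(255,0,0))
pl([b(-28,-19,4),b(-28,19,4)],(255,0,0)); pl([b(24,-32.5,4),b(-3,-33,4),b(-28,-19,4)],(255,0,0))
pl([b(24,-32.5,22),b(-3,-33,22),b(-28,-19,22),b(-28,19,22)],(255,0,255))
g=lambda x,y,z:L+R@np.array([x-92,-19-z,y])/1000
pl([g(44,-12,0),g(-60,-12,0),g(-60,12,0)],(0,0,255)); pl([g(44,-8,11),g(-60,-8,11),g(-60,8,11),g(44,8,11)],(0,255,0)); pl([g(-60,-8,-11),g(-60,8,-11)],(0,255,0))
save({'color':c},'s13.png')
E
```

```text
(no output)
```

View pics/s13.png

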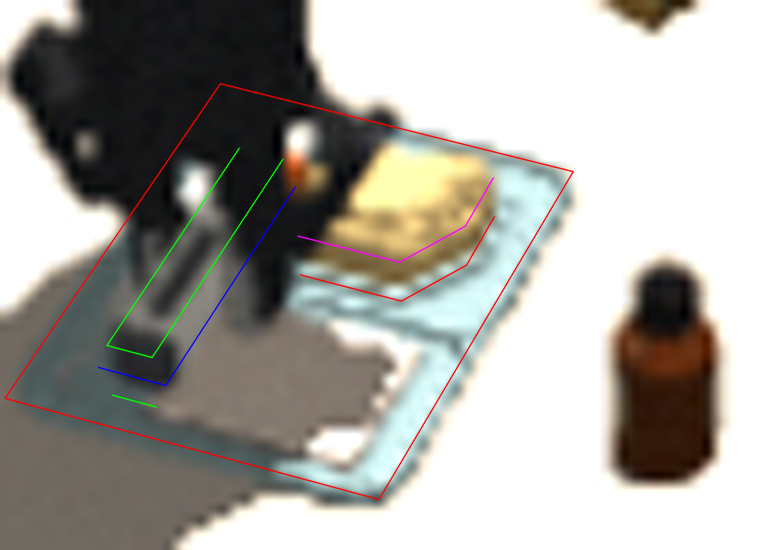

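```bash
python3 - <<'E'
from h import *
L,R=lens(); o=bot.get_obs(); print((L-F)*1000,o['t'],o['ft_force'],o['finger_gap'])
print(ticket.close_job())
E
```

```text
[-0.16765917  0.14094195  5.10304931] 29.7167 [-0.2733684  -0.22607871 -2.10890353] 0.27147209379726045
the job is handed in; nothing more can be done
None
```

I set the jaw model in its bay with the front teeth towards the paper pad and let go of it. Then I lifted the curing light from the white cradle and handed the job in at about 29.7 s, holding it still above the filling.

**Last checks**
- **Lens position:** I estimate it 5.1 mm above the filling and within 0.3 mm sideways. It faces down, with the handle out over the front teeth.
- **Forces:** the wrist felt about 2 N, in line with the light's weight, so there was no sign of contact with the model.
- **Model seating:** two wrist-camera views put the filling within 1 mm of where it should be when seated.
- **Things to leave alone:** I sent nothing near the bottle, the carton or the ball-ended instrument. I did not re-measure their positions at the end.

**What disagreed or could not be checked**
- **Fingertips:** in the pictures they stood about 25 to 30 mm behind the reported tool point, not ahead of it, so I set grip heights from the pictures.
- **Seating contact:** the model met the tray about 2 mm higher than I predicted, with 14 N on the wrist. After release it settled, and the later views showed it seated.
- **Lens and filling:** the gripper hid both from every camera at the end. The lens position comes from the light's dimensions and where it sat in the grip, probably to 1–2 mm. A scene-camera overlay agreed on the orange ring. The tail appeared about 1.5 pixels (roughly 3–4 mm) off, which I could not fully explain.

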